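# Count the tapered hose sleeves on the counting scale

### The arm

A 6-joint arm with a two-finger parallel gripper is mounted at the origin on the work surface. World frame = base frame: x ahead of the robot, y to its left, z up, the work surface at z = 0. Lengths are in m, angles in rad, forces in N, time in s.
With the tool pointing down it reaches from about 0.225 to 0.875 m from the base axis. Payload 3.4 kg.
Tool frame: the origin (TCP) lies at the very end of the fingers, on their centre line; the grasp point (between the pads) lies 19 mm behind it; z points along the fingers, y is the line along which they close (so a half turn about z gives the same grasp; the last joint's range is limited). The gripper opens to 85 mm and grips with 20 to 120 N. Pads are 22 mm wide; open, the fingers measure 114 mm over their backs; the gripper's body (76 mm by 85 mm) begins 54 mm behind the grasp point. The pads swing forward as they close: fully open they stand 13 mm farther back than shut.
Start: joints at [1.203, 0.276, 1.505, -0, 1.361, -0.121], TCP at [0.14, 0.558, 0.198] pointing down, gripper open.
Joint ranges: [-2.89, 2.89], [-0.75, 2.08], [0.22, 2.7], [-1.18, 4.32], [0.11, 2.71], [-2.7, 2.7]. Speed limits (rad/s): [2.57, 2.57, 3.14, 3.14, 3.14, 3.14].

### API

Orientations are given as a unit quaternion [w, x, y, z].
In Python, from rig import get_state, optics, sign_off gives the robot as it stands.
- The arm moves only by the tool send_rows, never from a script. Its argument "increments" is a list of rows, each an object with "gripper": the gripper's target within -1 to 1 (shut at 1, half-way at 0, fully open at -1); "linear": the shift along the world's x, y, z in m, a list of three; "delta_rot": the turn, a rotation vector about the world's x, y, z in rad, a list of three. In form: [{"gripper": gripper, "linear": [dx, dy, dz], "delta_rot": [rx, ry, rz]}, ...]. A call has 1 to 8 rows; each row is the pose to reach, as a shift and turn from the pose commanded when the call began; what a row does not reach only later rows make up. A row lasts 1/10 s, in which the tool goes at most 50 mm and 8.59 degrees, less where a joint would pass 70% of its speed; a pose out of reach is approached as far as the arm can. A call with a gripper value outside its range is refused whole. The fingers move at their own pace and stop on an object; "newtons" is the grip in N (left out, the last holds). Time passes only in rows, so rows that repeat a pose let the fingers close. It gives the time, the measured TCP pose, the force, the opening and the grip force at its end, in the units of the state.
- get_state(): the state, without advancing time (a new reading comes with each control period).
- optics.get_image(name): name is "side" or "top" or "wrist"; returns a dict with "pixels" (480x640x3 uint8, blue, green, red), "K" (3x3 intrinsics, pixels), "rvec" (rotation vector, rad) and "tvec" (3), from world to camera coordinates, as OpenCV has them; the wrist camera has in their place "T_tool_cam" (4x4, takes a point from camera to tool coordinates, whose origin is the TCP and whose axes are the flange's). Camera axes: x right, y down, z forward; pixel columns grow to the right and rows downward; lengths in m; the calibration is good to about 2 mm. A picture is of the moment at which its call begins: read the wrist's pose just before it. There is no depth.
- sign_off(): hands the job in; it is judged then, once.
The state is a dict: "clock": time; "qpos": joint angles; "qd": joint speeds; "effort": joint torques, N m; "position": TCP position; "ee_rot": TCP orientation; "contact_force": force on the tool from outside, world axes, zero at the start; "moment": the same for the moment, N m; "width": finger opening in m; "gripper_force": force on a finger pad.
Only numpy, scipy, OpenCV 4.12 (cv2) and the standard library are available. Lean on these libraries where they do the work, as an engineer would, in place of code of your own. Each camera call takes 0.05 s, during which the arm holds its last target. There are 200 camera calls.

### The job

Count the tapered sleeves that stand on the bench: first slide the scale's round size grip, beside the pan, all the way to its far end stop (away from the keys), then, with the transport lock still on, nest all the sleeves narrow end down, one inside the other, in the metal cone holder on the pan, setting each down loosely and never pushing it so that it wedges. Next release the lock by sliding its block grip, at the scale's left edge, all the way to its far end stop, and press the round key, the bar key and the square key in that order, one at a time and each fully down. Last, slide the lock grip all the way back to its near end stop, leaving the size grip and the nested sleeves as they are and the other things on the bench where they stand.

Things in the scene. Friction and masses are not known exactly. Their poses are not given: they have to be found in the camera images.
- sleeve1: grey open tapered tube, one of up to 4 alike (None if absent), 56 mm high, 90 g, standing narrow end down. Outside 38 mm wide at the bottom, radius growing 1 mm per 5 mm of height; top 14 mm is a straight collar 64 mm wide (grip here). Bore 30 mm at the bottom, 53 mm at the top. Origin: axis, narrow end; z to the collar. Slick below the collar. Nested, each rests by its own weight 21 to 22 mm above the one below, collars clear.
- sleeve2: grey open tapered tube, one of up to 4 alike (None if absent), 56 mm high, 90 g, standing narrow end down. Outside 38 mm wide at the bottom, radius growing 1 mm per 5 mm of height; top 14 mm is a straight collar 64 mm wide (grip here). Bore 30 mm at the bottom, 53 mm at the top. Origin: axis, narrow end; z to the collar. Slick below the collar. Nested, each rests by its own weight 21 to 22 mm above the one below, collars clear.
- sleeve3: grey open tapered tube, one of up to 4 alike (None if absent), 56 mm high, 90 g, standing narrow end down. Outside 38 mm wide at the bottom, radius growing 1 mm per 5 mm of height; top 14 mm is a straight collar 64 mm wide (grip here). Bore 30 mm at the bottom, 53 mm at the top. Origin: axis, narrow end; z to the collar. Slick below the collar. Nested, each rests by its own weight 21 to 22 mm above the one below, collars clear.
- sleeve4: grey open tapered tube, one of up to 4 alike (None if absent), 56 mm high, 90 g, standing narrow end down. Outside 38 mm wide at the bottom, radius growing 1 mm per 5 mm of height; top 14 mm is a straight collar 64 mm wide (grip here). Bore 30 mm at the bottom, 53 mm at the top. Origin: axis, narrow end; z to the collar. Slick below the collar. Nested, each rests by its own weight 21 to 22 mm above the one below, collars clear.
- scale: counting scale, fixed white slab 240 x 360 mm, deck 56 mm above the bench. Origin under its centre on the bench. x to its far side, keys on its near side (-x), in a row along y; y to the left seen from the keys. Behind the keys from right to left: cone holder (axis at x 45, y -100 mm), size slide (y 50), lock (y 130); both slides run along x.
- nest (a point): centre of the mouth of the fixed aluminium cone holder on the pan, 98 mm above the bench: 68 mm wide outside, 38 mm high, conical bore with the sleeves' taper, 52 mm wide at the mouth, 37 mm at the foot. The first sleeve rests in it with its bottom 33 to 34 mm below this point, collar above the mouth. z up.
- lock (a joint): transport lock, m: 0 = on, grip at its near end stop (towards the keys); 0.070 = released, at the far end stop. Grows along the scale's +x. Starts below 0.018, which is still on. Stays where left; about 1.5 N moves it.
- lock_top (a point): centre of the top of the black lock grip at the left edge, a block 20 mm (scale's x) by 28 mm (scale's y) by 40 mm high on a track 40 mm wide; 110 mm above the bench. Moves with the grip. Free space of over 40 mm on both its y sides.
- size (a joint): size slide, m: 0 = near end stop (towards the keys), 0.070 = far end stop. Grows along the scale's +x. Starts anywhere below 0.04. Stays where left; about 1.5 N moves it.
- size_top (a point): centre of the top of the black round size grip between lock and pan, an upright cylinder 24 mm across and 42 mm high on a low dark track; 104 mm above the bench. Moves with the grip. Free space of over 40 mm on both its y sides, to the lock grip and to the empty holder.
- key_round (a joint): travel of the round key, 26 mm across, the left one as seen from the keys' side of the scale (largest scale y), m: 0 = up, 0.006 = fully down. A spring returns it; it starts to yield at 1.5 N and is fully down at 5 N. It counts as pressed from 0.004.
- key_round_top (a point): centre of the top face of the round key, 26 mm across, the left one as seen from the keys' side of the scale (largest scale y); black, 14 mm above the deck, 70 mm from the next key, moves with it.
- key_square (a joint): travel of the square key, 24 mm, the middle one, m: 0 = up, 0.006 = fully down. A spring returns it; it starts to yield at 1.5 N and is fully down at 5 N. It counts as pressed from 0.004.
- key_square_top (a point): centre of the top face of the square key, 24 mm, the middle one; black, 14 mm above the deck, 70 mm from the next key, moves with it.
- key_bar (a joint): travel of the bar key, 16 mm by 40 mm, the right one (smallest scale y), m: 0 = up, 0.006 = fully down. A spring returns it; it starts to yield at 1.5 N and is fully down at 5 N. It counts as pressed from 0.004.
- key_bar_top (a point): centre of the top face of the bar key, 16 mm by 40 mm, the right one (smallest scale y); black, 14 mm above the deck, 70 mm from the next key, moves with it.
- tape: roll of yellow tape lying flat, 52 mm across, 18 mm high; bystander, to be left alone.
- driver: screwdriver, 200 mm long; bystander, to be left alone.
- glue: white glue bottle with orange cap, 52 mm wide, 90 mm high; bystander, to be left alone.
- mug: blue mug, 80 mm wide, 90 mm high; bystander, to be left alone.

How it is judged:
On the way, in this order (a step that is already met when the one before it is completed fails the run):
1. the size slide is at its far end stop (value of joint size above 0.066 m), for 0.2 s.
2. all the sleeves present are nested in the holder, upright and let go, while the transport lock is still on (horizontal distance between each of sleeve1, sleeve2, sleeve3, sleeve4 and nest below 0.008 m and angle between each of sleeve1, sleeve2, sleeve3, sleeve4's own z axis and vertical below 0.12 rad and z of sleeve1 in the frame of nest between -0.04 and 0.045 m and z of sleeve2 in the frame of nest between -0.04 and 0.045 m and z of sleeve3 in the frame of nest between -0.04 and 0.045 m and z of sleeve4 in the frame of nest between -0.04 and 0.045 m and contact force between the fingers and sleeve1 below 0.2 N and linear speed of each of sleeve1, sleeve2, sleeve3, sleeve4 below 0.03 m/s and contact force between the fingers and sleeve2 below 0.2 N and contact force between the fingers and sleeve3 below 0.2 N and contact force between the fingers and sleeve4 below 0.2 N and value of joint lock below 0.025 m and value of joint size above 0.066 m), for 0.2 s.
3. the lock grip is at its far end stop (released), sleeves nested (value of joint each of lock, size above 0.066 m and horizontal distance between each of sleeve1, sleeve2, sleeve3, sleeve4 and nest below 0.008 m and angle between each of sleeve1, sleeve2, sleeve3, sleeve4's own z axis and vertical below 0.12 rad and z of sleeve1 in the frame of nest between -0.04 and 0.045 m and z of sleeve2 in the frame of nest between -0.04 and 0.045 m and z of sleeve3 in the frame of nest between -0.04 and 0.045 m and z of sleeve4 in the frame of nest between -0.04 and 0.045 m), for 0.2 s.
4. the round key alone is pressed down, lock released (all of step 3 and value of joint key_round above 0.004 m and value of joint each of key_bar, key_square below 0.002 m), for 0.05 s.
5. then the bar key alone is pressed down, lock released (all of step 3 and value of joint key_bar above 0.004 m and value of joint each of key_round, key_square below 0.002 m), for 0.05 s.
6. then the square key alone is pressed down, lock released (all of step 3 and value of joint key_square above 0.004 m and value of joint each of key_round, key_bar below 0.002 m), for 0.05 s.
At the end, for the whole second after the job is handed in: All sleeves present nested in the holder (axis within 8 mm of its axis, upright within 0.12 rad, bottoms from 40 mm below to 45 mm above its rim), let go and at rest; lock grip within 4 mm of its near end stop, size grip within 4 mm of its far one; all keys up (value of joint size above 0.066 m and value of joint lock below 0.004 m and horizontal distance between each of sleeve1, sleeve2, sleeve3, sleeve4 and nest below 0.008 m and angle between each of sleeve1, sleeve2, sleeve3, sleeve4's own z axis and vertical below 0.12 rad and z of sleeve1 in the frame of nest between -0.04 and 0.045 m and z of sleeve2 in the frame of nest between -0.04 and 0.045 m and z of sleeve3 in the frame of nest between -0.04 and 0.045 m and z of sleeve4 in the frame of nest between -0.04 and 0.045 m and contact force between the fingers and sleeve1 below 0.2 N and linear speed of each of sleeve1, sleeve2, sleeve3, sleeve4 below 0.03 m/s and contact force between the fingers and sleeve2 below 0.2 N and contact force between the fingers and sleeve3 below 0.2 N and contact force between the fingers and sleeve4 below 0.2 N and value of joint each of key_round, key_bar, key_square below 0.002 m); the robot touches nothing.
It fails at once if a sleeve that the fingers touch is pressed into the holder or into another sleeve with more than 25 N (wedged) ((contact force between the fingers and sleeve1 above 0.5 N and (contact force between sleeve1 and scale above 25 N or contact force between sleeve1 and sleeve2 above 25 N or contact force between sleeve1 and sleeve3 above 25 N or contact force between sleeve1 and sleeve4 above 25 N)) or (contact force between the fingers and sleeve2 above 0.5 N and (contact force between sleeve2 and scale above 25 N or contact force between sleeve2 and sleeve1 above 25 N or contact force between sleeve2 and sleeve3 above 25 N or contact force between sleeve2 and sleeve4 above 25 N)) or (contact force between the fingers and sleeve3 above 0.5 N and (contact force between sleeve3 and scale above 25 N or contact force between sleeve3 and sleeve1 above 25 N or contact force between sleeve3 and sleeve2 above 25 N or contact force between sleeve3 and sleeve4 above 25 N)) or (contact force between the fingers and sleeve4 above 0.5 N and (contact force between sleeve4 and scale above 25 N or contact force between sleeve4 and sleeve1 above 25 N or contact force between sleeve4 and sleeve2 above 25 N or contact force between sleeve4 and sleeve3 above 25 N))).
It fails at once if a bystander (tape, screwdriver, glue bottle, mug) is moved more than 6 cm (distance of any of tape, driver, glue, mug from where it was at the start of the episode above 0.06 m).
Of sleeve1, sleeve2, sleeve3, sleeve4 only 2 to 4 are there at a start; the rules pass over those that are not, and their reading is None.
At some moment in a run one of sleeve1, sleeve2, sleeve3, sleeve4 may be knocked a few centimetres aside while the robot is not near it.
It also fails if it takes over 210 s, if anything falls off the work surface, if the arm or the gripper's body presses on something with over 40 N, if the wrist force passes 120 N, or if a joint passes its speed limit or range.

## Working session

There is one attempt and no reset: what is moved stays moved. The work goes in short steps, Python scripts to look and compute and a tool call to move; the robot and the scene stay as the last step left them, time stands still between calls to the robot, and variables do not carry over. Pictures are saved under pics/ and viewed, at most 14 in all, crops included, and the job is handed in when it is done.

Besides the shell and the picture viewer there is one more tool, called after "Emit:" in YAML: its name, and indented under it one key for each argument. send_rows: Moves the arm, as the interface text tells. Its arguments: {"type":"object","properties":{"increments":{"type":"array"},"newtons":{"type":"number"}},"required":["increments"]}

```bash
mkdir -p pics
cat > h.py <<'E'
import numpy as np, cv2, json
from scipy.spatial.transform import Rotation as R
from rig import get_state, optics, sign_off
def snap(name, f):
    s=get_state(); d=optics.get_image(name); cv2.imwrite('pics/'+f+'.png', d['pixels'])
    K=np.array(d['K'],float)
    if name=='wrist':
        w,x,y,z=s['ee_rot']; T=np.eye(4); T[:3,:3]=R.from_quat([x,y,z,w]).as_matrix(); T[:3,3]=s['position']
        M=np.linalg.inv(T@np.array(d['T_tool_cam']))
    else:
        M=np.eye(4); M[:3,:3]=cv2.Rodrigues(np.array(d['rvec'],float))[0]; M[:3,3]=np.ravel(d['tvec'])
    np.savez('pics/'+f+'.npz',K=K,M=M); return d['pixels']
def ray(f,uv,z):
    a=np.load('pics/'+f+'.npz'); C=np.linalg.inv(a['M'])
    d=C[:3,:3]@np.linalg.inv(a['K'])@np.array([*uv,1.]); o=C[:3,3]
    return o+d*(z-o[2])/d[2]
def proj(f,P):
    a=np.load('pics/'+f+'.npz'); p=a['M'][:3,:3]@np.array(P,float)+a['M'][:3,3]; q=a['K']@p; return q[:2]/q[2]
E
python3 - <<'E'
from h import *
snap('top','t0');snap('side','s0')
s=get_state();print(s)
a=np.load('pics/t0.npz');C=np.linalg.inv(a['M']);print(C,a['K']);a=np.load('pics/s0.npz');print(np.linalg.inv(a['M']))
d=optics.get_image('wrist');print(d['T_tool_cam'],d['K'])
E
```

```text
{'clock': 0.1, 'qpos': array([ 1.20299922e+00,  2.76540528e-01,  1.50601286e+00,  6.97350854e-07,
        1.36072928e+00, -1.20995865e-01]), 'qd': array([-0.00140491, -0.00313077, -0.0012722 , -0.00057052,  0.00150348,
       -0.00101161]), 'effort': array([ 2.43966424e-03, -4.17706275e+01, -2.46401632e+01, -1.47125743e-04,
        5.91059506e-03,  2.47318360e-05]), 'position': array([0.14028202, 0.55706992, 0.19751875]), 'ee_rot': array([-2.04797858e-04,  1.23087700e-01,  9.92395437e-01, -8.19814007e-04]), 'contact_force': array([ 0.21380388,  0.83325695, -0.66571104]), 'moment': array([-0.01160816, -0.03817868, -0.00768903]), 'gripper_force': 0.0, 'width': 0.08540410953466404}
[[-1.41135684e-03 -9.92257337e-01  1.24190921e-01  4.72341921e-01]
 [-9.99966075e-01  3.92548096e-04 -8.22765642e-03  8.51684133e-04]
 [ 8.11520154e-03 -1.24198320e-01 -9.92224229e-01  1.19897082e+00]
 [ 0.00000000e+00  0.00000000e+00  0.00000000e+00  1.00000000e+00]] [[435.31093082   0.         317.27021606]
 [  0.         435.31093082 241.78145085]
 [  0.           0.           1.        ]]
[[ 0.99874305 -0.03411033  0.03672619  0.56260405]
 [-0.04985638 -0.60056661  0.79801885 -1.06647372]
 [-0.00516416 -0.79884681 -0.60151234  0.88508336]
 [ 0.          0.          0.          1.        ]]
[[-6.31339058e-04 -9.52131793e-01 -3.05687177e-01  7.78815355e-02]
 [ 9.99999168e-01 -9.44880197e-04  8.77733720e-04 -9.79595174e-04]
 [-1.12455594e-03 -3.05686369e-01  9.52131598e-01 -1.76558560e-01]
 [ 0.00000000e+00  0.00000000e+00  0.00000000e+00  1.00000000e+00]] [[386.97756765   0.         314.67368743]
 [  0.         386.97756765 248.45895483]
 [  0.           0.           1.        ]]
```

View pics/t0.png

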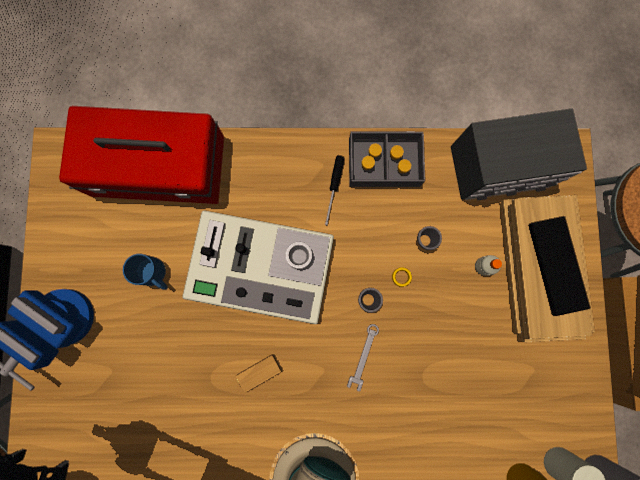

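View pics/s0.png

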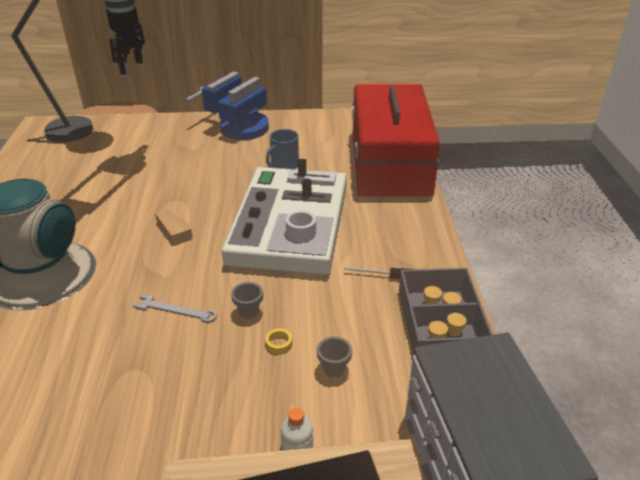

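The top view shows the scale (about 185–335, 210–322), and two sleeves at (429,238) and (370,300). The side view confirms two sleeves, at (334,352) and (247,298). I'll enlarge the scale next.

Run:
```python
from h import *
im=cv2.imread('pics/t0.png'); c=im[200:330,175:345]; cv2.imwrite('pics/t0c.png',cv2.resize(c,None,fx=4.6,fy=4.6,interpolation=cv2.INTER_CUBIC))
```

```text
(no output)
```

View pics/t0c.png

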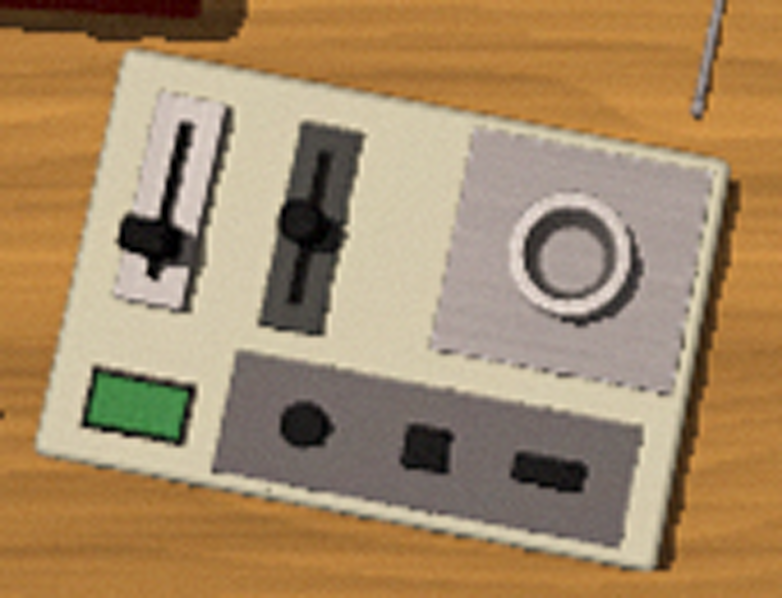

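The enlarged scale has its corners at crop (127,52), (727,162), (660,568) and (40,450). The keys are at (305,425), (428,449) and (549,472), the holder mouth is at (572,256), the size grip at about (303,222), and the lock grip at about (145,235).

Run:
```python
from h import *
from scipy.optimize import least_squares
px=lambda u,v:(175+u/4.6-.4,200+v/4.6-.4)
pts=[((127,52),(.12,.18,.056)),((727,162),(.12,-.18,.056)),((660,568),(-.12,-.18,.056)),((40,450),(-.12,.18,.056)),((572,256),(.045,-.1,.098))]
W=np.array([ray('t0',px(*u),p[2])[:2] for u,p in pts]);P=np.array([p[:2] for u,p in pts])
def f(x):
    c,s=np.cos(x[2]),np.sin(x[2]); return (P@np.array([[c,s],[-s,c]])+x[:2]-W).ravel()
r=least_squares(f,[.47,.13,-.2]);x=r.x;print(x,r.fun.round(4))
c,s=np.cos(x[2]),np.sin(x[2]);Rm=np.array([[c,-s],[s,c]]);np.save('scale.npy',x)
for n,u,z in [('round',(305,425),.07),('sq',(428,449),.07),('bar',(549,472),.07),('size',(303,222),.104),('lock',(145,235),.110)]:
    w=ray('t0',px(*u),z)[:2];print(n,w,Rm.T@(w-x[:2]))
print('nest',Rm@[.045,-.1]+x[:2])
for u in[(429,238),(370,300)]: print('sl',ray('t0',u,.056))
for u in[(334,349),(247,295)]: print('sl side',ray('s0',u,.056))
print('axes',Rm)
```

```text
[ 0.55108713  0.14448497 -0.18279078] [ 0.0034  0.0019  0.0024 -0.0049 -0.0032 -0.0003 -0.004   0.0036  0.0015
 -0.0003]
round [0.48353008 0.18816725] [-0.0743719   0.03067439]
sq [0.47011493 0.11925966] [-0.0750379  -0.03952375]
bar [0.45728078 0.05160611] [-0.07536054 -0.10838313]
size [0.5939871  0.18587751] [0.03466116 0.04850107]
lock [0.58622939 0.27079337] [0.01159714 0.1305921 ]
nest [0.57715999 0.03797109]
sl [ 0.62540043 -0.30525676  0.056     ]
sl [ 0.46249291 -0.14578581  0.056     ]
sl side [ 0.62810832 -0.31014626  0.056     ]
sl side [ 0.46623972 -0.15834387  0.056     ]
axes [[ 0.98334023  0.18177457]
 [-0.18177457  0.98334023]]
```

Emit:
send_rows:
  increments:
    - {"gripper": -1, "linear": [0.4, -0.38, 0.06], "delta_rot": [0, 0, 0.064]}
    - {"gripper": -1, "linear": [0.4, -0.38, 0.06], "delta_rot": [0, 0, 0.064]}
    - {"gripper": -1, "linear": [0.4, -0.38, 0.06], "delta_rot": [0, 0, 0.064]}
    - {"gripper": -1, "linear": [0.4, -0.38, 0.06], "delta_rot": [0, 0, 0.064]}
    - {"gripper": -1, "linear": [0.4, -0.38, 0.06], "delta_rot": [0, 0, 0.064]}
    - {"gripper": -1, "linear": [0.4, -0.38, 0.06], "delta_rot": [0, 0, 0.064]}
    - {"gripper": -1, "linear": [0.4, -0.38, 0.06], "delta_rot": [0, 0, 0.064]}
    - {"gripper": -1, "linear": [0.4, -0.38, 0.06], "delta_rot": [0, 0, 0.064]}

```text
clock: 0.95
position: [0.4298, 0.2821, 0.2417]
ee_rot: [-0.0, 0.091, 0.996, 0.0]
contact_force: [0.6, 1.2, 0.1]
width: 0.0853
gripper_force: 0.0
```

Emit:
send_rows:
  increments:
    - {"gripper": -1, "linear": [0.11, -0.11, 0.015], "delta_rot": [0, 0, 0]}
    - {"gripper": -1, "linear": [0.11, -0.11, 0.015], "delta_rot": [0, 0, 0]}
    - {"gripper": -1, "linear": [0.11, -0.11, 0.015], "delta_rot": [0, 0, 0]}
    - {"gripper": -1, "linear": [0.11, -0.11, 0.015], "delta_rot": [0, 0, 0]}
    - {"gripper": -1, "linear": [0.11, -0.11, 0.015], "delta_rot": [0, 0, 0]}
    - {"gripper": -1, "linear": [0.11, -0.11, 0.015], "delta_rot": [0, 0, 0]}

```text
clock: 1.55
position: [0.5377, 0.1744, 0.2561]
ee_rot: [-0.001, 0.091, 0.996, 0.0]
contact_force: [-0.4, 0.3, -0.5]
width: 0.0853
gripper_force: 0.0
```

Run:
```python
from h import *
s=get_state();print(s['position'],s['ee_rot'],s['clock']);snap('wrist','w1')
```

```text
[0.53767028 0.1743954  0.25609849] [-9.70348109e-04  9.11412071e-02  9.95837470e-01  2.70334948e-04] 1.55
```

View pics/w1.png

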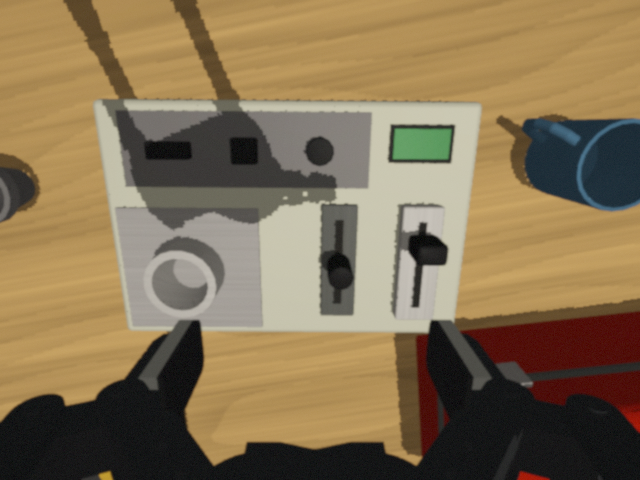

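The wrist view shows the keys at (168,150), (243,151) and (319,151), the holder mouth at (180,284), the size grip top at about (341,273), and the lock top at about (433,252). The scale corners are at (97,101), (480,104), (458,331) and (131,328).

Run:
```python
from h import *
from scipy.optimize import least_squares
pts=[((131,328),(.12,-.18,.056)),((458,332),(.12,.18,.056)),((480,104),(-.12,.18,.056)),((96,101),(-.12,-.18,.056)),((180,284),(.045,-.1,.098)),((180,284),(.045,-.1,.098))]
W=np.array([ray('w1',u,p[2])[:2] for u,p in pts]);P=np.array([p[:2] for u,p in pts])
def f(x):
    c,s=np.cos(x[2]),np.sin(x[2]); return (P@np.array([[c,s],[-s,c]])+x[:2]-W).ravel()
r=least_squares(f,[.47,.13,-.2]);x=r.x;print(x,r.fun.round(4))
c,s=np.cos(x[2]),np.sin(x[2]);Rm=np.array([[c,-s],[s,c]]);np.save('scale.npy',x)
for n,u,z in [('round',(319,151),.07),('sq',(243,151),.07),('bar',(168,150),.07),('size',(341,273),.104),('lock',(433,252),.110),('nest',(180,284),.098)]:
    w=ray('w1',u,z)[:2];print(n,w,Rm.T@(w-x[:2]))
print('nest',Rm@[.045,-.1]+x[:2],Rm)
```

```text
[ 0.55248593  0.14686981 -0.18865325] [ 0.0041 -0.0045  0.0012 -0.0021 -0.0024  0.0063 -0.0036 -0.0034  0.0004
  0.0019  0.0004  0.0019]
round [0.48414379 0.18772952] [-0.07479227  0.02731814]
sq [0.47153086 0.1196756 ] [-0.07441884 -0.04189373]
bar [0.45824023 0.05281536] [-0.07493495 -0.11006019]
size [0.5918131 0.1881006] [0.03089715 0.04787453]
lock [0.58468908 0.27076356] [0.00839723 0.12773484]
nest [0.57756549 0.03830706] [ 0.04499404 -0.10193328]
nest [0.57793391 0.04020491] [[ 0.98225769  0.18753621]
 [-0.18753621  0.98225769]]
```

Emit:
send_rows:
  increments:
    - {"gripper": -1, "linear": [0.054, 0.015, 0], "delta_rot": [0, 0, 0]}
    - {"gripper": -1, "linear": [0.054, 0.015, -0.05], "delta_rot": [0, 0, 0]}
    - {"gripper": -1, "linear": [0.054, 0.015, -0.1], "delta_rot": [0, 0, 0]}
    - {"gripper": -1, "linear": [0.054, 0.015, -0.14], "delta_rot": [0, 0, 0]}
    - {"gripper": -1, "linear": [0.054, 0.015, -0.18], "delta_rot": [0, 0, 0]}
    - {"gripper": -1, "linear": [0.054, 0.015, -0.18], "delta_rot": [0, 0, 0]}

```text
clock: 2.2
position: [0.5865, 0.1894, 0.0711]
ee_rot: [-0.006, 0.09, 0.996, -0.002]
contact_force: [-1.9, -0.9, 0.4]
width: 0.0851
gripper_force: 0.0
```

Emit:
send_rows:
  increments:
    - {"gripper": 1, "linear": [0, 0, 0], "delta_rot": [0, 0, 0]}
    - {"gripper": 1, "linear": [0, 0, 0], "delta_rot": [0, 0, 0]}
    - {"gripper": 1, "linear": [0, 0, 0], "delta_rot": [0, 0, 0]}
    - {"gripper": 1, "linear": [0, 0, 0], "delta_rot": [0, 0, 0]}
    - {"gripper": 1, "linear": [0, 0, 0], "delta_rot": [0, 0, 0]}
    - {"gripper": 1, "linear": [0, 0, 0], "delta_rot": [0, 0, 0]}
  newtons: 20

```text
clock: 2.8
position: [0.5931, 0.1887, 0.0772]
ee_rot: [0.0, 0.091, 0.996, 0.0]
contact_force: [1.0, 0.0, -0.1]
width: 0.0002
gripper_force: 0.0
```

Run:
```python
from h import *
im=snap('wrist','w2');snap('side','s2');b=cv2.imread('pics/s2.png')[130:280,210:370]
cv2.imwrite('pics/c2.png',np.hstack([cv2.resize(im,(400,300)),cv2.resize(b,(400,300),interpolation=cv2.INTER_CUBIC)]))
```

```text
(no output)
```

View pics/c2.png

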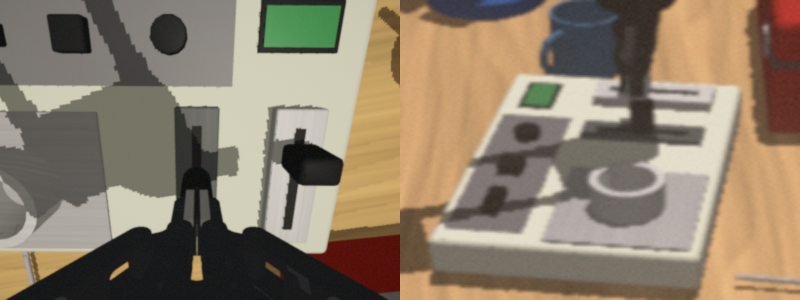

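The gripper shut on nothing: the round grip now sits just on the near side of the fingers, at (197,175) in the crop. I'll pass over it and push it from the near side with the fingers closed.

Emit:
send_rows:
  increments:
    - {"gripper": 1, "linear": [0.0, 0.0, 0.05], "delta_rot": [0, 0, 0]}
    - {"gripper": 1, "linear": [-0.03, 0.006, 0.06], "delta_rot": [0, 0, 0]}
    - {"gripper": 1, "linear": [-0.07, 0.013, 0.06], "delta_rot": [0, 0, 0]}
    - {"gripper": 1, "linear": [-0.07, 0.013, 0.06], "delta_rot": [0, 0, 0]}
    - {"gripper": 1, "linear": [-0.07, 0.013, 0.02], "delta_rot": [0, 0, 0]}
    - {"gripper": 1, "linear": [-0.07, 0.013, 0], "delta_rot": [0, 0, 0]}
    - {"gripper": 1, "linear": [-0.07, 0.013, 0], "delta_rot": [0, 0, 0]}

```text
clock: 3.6
position: [0.5203, 0.201, 0.0737]
ee_rot: [-0.003, 0.091, 0.996, -0.001]
contact_force: [-1.4, -0.6, -0.5]
width: -0.0
gripper_force: 0.0
```

Run:
```python
from h import *
s=get_state();print(s['position']);im=snap('wrist','w3');snap('top','t3');b=cv2.imread('pics/t3.png')[200:330,175:345]
cv2.imwrite('pics/c3.png',np.hstack([cv2.resize(im,(400,300)),cv2.resize(b,(400,300),interpolation=cv2.INTER_CUBIC)]))
```

```text
[0.52030773 0.20097447 0.07366252]
```

View pics/c3.png

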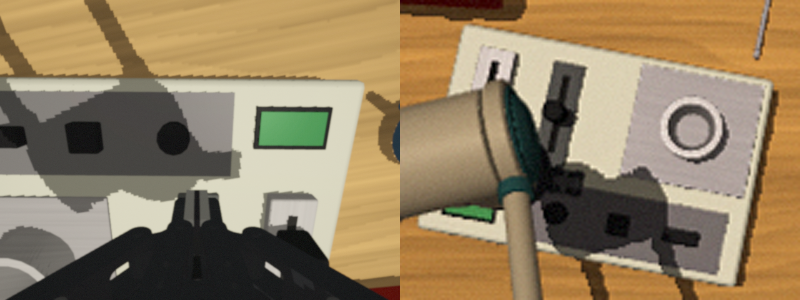

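Emit:
send_rows:
  increments:
    - {"gripper": 1, "linear": [0.02, -0.004, 0], "delta_rot": [0, 0, 0]}
    - {"gripper": 1, "linear": [0.04, -0.008, 0], "delta_rot": [0, 0, 0]}
    - {"gripper": 1, "linear": [0.055, -0.0105, 0], "delta_rot": [0, 0, 0]}
    - {"gripper": 1, "linear": [0.065, -0.0125, 0], "delta_rot": [0, 0, 0]}
    - {"gripper": 1, "linear": [0.072, -0.014, 0], "delta_rot": [0, 0, 0]}
    - {"gripper": 1, "linear": [0.08, -0.0155, 0], "delta_rot": [0, 0, 0]}
    - {"gripper": 1, "linear": [0.08, -0.0155, 0], "delta_rot": [0, 0, 0]}
    - {"gripper": 1, "linear": [0.08, -0.0155, 0], "delta_rot": [0, 0, 0]}

```text
clock: 4.5
position: [0.6024, 0.1862, 0.0766]
ee_rot: [-0.0, 0.091, 0.996, 0.0]
contact_force: [-0.4, -0.3, -0.2]
width: -0.0001
gripper_force: 0.0
```

Run:
```python
from h import *
print(ray('w2',(315,288),.104),ray('w2',(315,278),.104))
s=get_state();print(s['position'],s['contact_force']);snap('top','t4');im=snap('side','s4');b=cv2.imread('pics/t4.png')[200:330,175:345];im=im[130:280,210:370]
cv2.imwrite('pics/c4.png',np.hstack([cv2.resize(im,(400,300)),cv2.resize(b,(400,300),interpolation=cv2.INTER_CUBIC)]))
```

```text
[0.58070766 0.19022489 0.104     ] [0.57625702 0.19105    0.104     ]
[0.60235594 0.18624472 0.07656766] [-0.36689119 -0.32922962 -0.23029049]
```

View pics/c4.png

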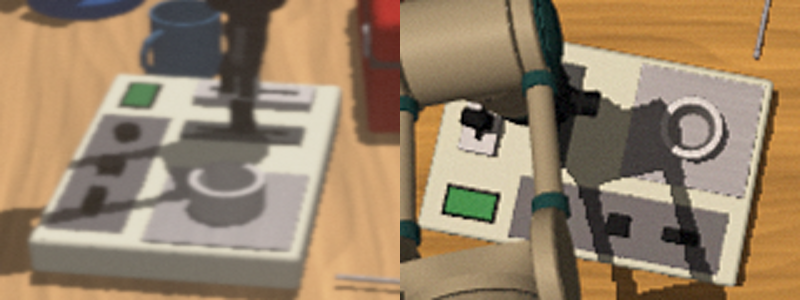

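Emit:
send_rows:
  increments:
    - {"gripper": 1, "linear": [0.01, -0.002, 0], "delta_rot": [0, 0, 0]}
    - {"gripper": 1, "linear": [0.016, -0.003, 0], "delta_rot": [0, 0, 0]}
    - {"gripper": 1, "linear": [0.016, -0.003, 0], "delta_rot": [0, 0, 0]}
    - {"gripper": 1, "linear": [0.016, -0.003, 0], "delta_rot": [0, 0, 0]}

```text
clock: 5.0
position: [0.6189, 0.1831, 0.0764]
ee_rot: [-0.0, 0.091, 0.996, 0.0]
contact_force: [-0.1, 0.3, -0.0]
width: -0.0001
gripper_force: 0.0
```

Emit:
send_rows:
  increments:
    - {"gripper": 1, "linear": [0.008, -0.0015, 0], "delta_rot": [0, 0, 0]}
    - {"gripper": 1, "linear": [0.008, -0.0015, 0], "delta_rot": [0, 0, 0]}
    - {"gripper": 1, "linear": [0.008, -0.0015, 0], "delta_rot": [0, 0, 0]}

```text
clock: 5.3
position: [0.627, 0.1816, 0.0765]
ee_rot: [-0.0, 0.091, 0.996, 0.0]
contact_force: [0.8, -0.3, 0.3]
width: -0.0
gripper_force: 0.0
```

Emit:
send_rows:
  increments:
    - {"gripper": 1, "linear": [0, 0, 0.05], "delta_rot": [0, 0, 0]}
    - {"gripper": 1, "linear": [0, 0, 0.1], "delta_rot": [0, 0, 0]}
    - {"gripper": 1, "linear": [-0.05, 0.01, 0.14], "delta_rot": [0, 0, 0]}
    - {"gripper": 1, "linear": [-0.1, 0.02, 0.15], "delta_rot": [0, 0, 0]}
    - {"gripper": 1, "linear": [-0.1, 0.02, 0.15], "delta_rot": [0, 0, 0]}
    - {"gripper": 1, "linear": [-0.1, 0.02, 0.15], "delta_rot": [0, 0, 0]}

```text
clock: 5.9
position: [0.5251, 0.2023, 0.2282]
ee_rot: [0.001, 0.09, 0.996, 0.0]
contact_force: [0.7, 0.6, 0.7]
width: -0.0
gripper_force: 0.0
```

Run:
```python
from h import *
s=get_state();print(s['position']);im=snap('wrist','w5')
cv2.imwrite('pics/c5.png',cv2.resize(im[60:460,160:600],None,fx=1.36,fy=1.36,interpolation=cv2.INTER_CUBIC))
```

```text
[0.52505561 0.20230388 0.22820451]
```

View pics/c5.png

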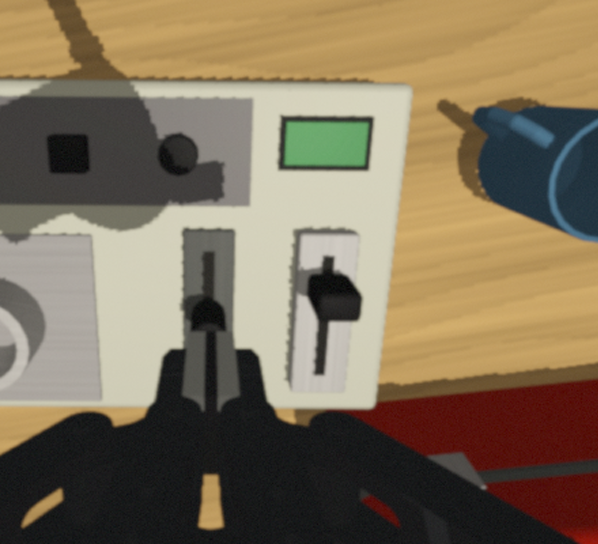

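Run:
```python
from h import *
x=np.load('scale.npy');c,s=np.cos(x[2]),np.sin(x[2]);Rm=np.array([[c,-s],[s,c]])
S=lambda w:Rm.T@(w[:2]-x[:2])
p=get_state()['position'];print('tcp',p,proj('w5',p))
P=lambda u,v:(160+u/1.36,60+v/1.36)
for n,u,z in [('gbase',(208,305),.062),('trackN',(208,230),.058),('trackslotN',(208,252),.06),('round',(178,154),.07),('sq',(68,153),.07),('lockbase',(320,285),.06),('locktop',(337,304),.11),('slotN',(327,257),.066),('slotF',(320,373),.066)]:
    print(n,S(ray('w5',P(*u),z)))
for sx in (0,.02,.04,.06,.08): 
    w=Rm@[sx,.05]+x[:2]; print(sx,[((proj('w5',[*w,z])-[160,60])*1.36).round() for z in(.062,.104)])
```

```text
tcp [0.52658978 0.20191063 0.2271708 ] [316.1549437  291.30016146]
gbase [0.03122001 0.04763356]
trackN [-0.02240703  0.04732998]
trackslotN [-0.0073289   0.04741712]
round [-0.07492304  0.02820674]
sq [-0.07508706 -0.04085055]
lockbase [0.01642667 0.12604351]
locktop [0.00953005 0.1258402 ]
slotN [-0.00616534  0.12797741]
slotF [0.08270464 0.1295461 ]
0 [array([212., 263.]), array([212., 285.])]
0.02 [array([211., 290.]), array([212., 315.])]
0.04 [array([211., 316.]), array([212., 344.])]
0.06 [array([211., 342.]), array([211., 372.])]
0.08 [array([211., 366.]), array([211., 399.])]
```

Emit:
send_rows:
  increments:
    - {"gripper": -1, "linear": [0, -0.18, 0.04], "delta_rot": [0, 0, 0]}
    - {"gripper": -1, "linear": [0, -0.18, 0.04], "delta_rot": [0, 0, 0]}
    - {"gripper": -1, "linear": [0, -0.18, 0.04], "delta_rot": [0, 0, 0]}
    - {"gripper": -1, "linear": [0, -0.18, 0.04], "delta_rot": [0, 0, 0]}
    - {"gripper": -1, "linear": [0, -0.18, 0.04], "delta_rot": [0, 0, 0]}
    - {"gripper": -1, "linear": [0, -0.18, 0.04], "delta_rot": [0, 0, 0]}
    - {"gripper": -1, "linear": [0, -0.18, 0.04], "delta_rot": [0, 0, 0]}

```text
clock: 6.65
position: [0.5272, 0.0221, 0.2654]
ee_rot: [-0.001, 0.091, 0.996, 0.0]
contact_force: [-0.2, 0.6, -0.5]
width: 0.0853
gripper_force: 0.0
```

Run:
```python
from h import *
s=get_state();print(s['position'],s['contact_force']);im=snap('wrist','w6');t=snap('top','t6')
b=cv2.resize(t[200:330,175:345],None,fx=2.35,fy=2.35,interpolation=cv2.INTER_CUBIC); a=cv2.resize(im,(400,300))
cv2.imwrite('pics/c6.png',np.hstack([a,cv2.copyMakeBorder(b,0,300-b.shape[0],0,0,0) if b.shape[0]<300 else b[:300]]))
```

```text
[0.52715331 0.02212036 0.26537042] [-0.19814871  0.62549833 -0.45534399]
```

View pics/c6.png

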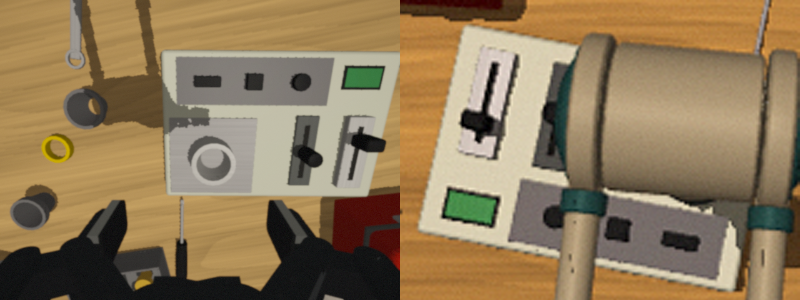

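The wrist view (left) shows the size grip still at mid-track, with its base at px ~(483,240) and its top at ~(499,254). The holder mouth is at ~(337,259), and the sleeves are at ~(136,172) and ~(52,336).

Run:
```python
from h import *
x=np.load('scale.npy');c,s=np.cos(x[2]),np.sin(x[2]);Rm=np.array([[c,-s],[s,c]])
S=lambda w:(Rm.T@(w[:2]-x[:2])).round(4)
im=cv2.imread('pics/w6.png')
print('base',S(ray('w6',(483,240),.062)),'top',S(ray('w6',(499,254),.104)),S(ray('w6',(499,254),.09)))
print('tr',S(ray('w6',(337,259),.098)))
a=np.load('pics/w6.npz')
cr=[cv2.resize(im[190:300,440:640],(800,440),interpolation=cv2.INTER_CUBIC)]
t=cv2.imread('pics/w2.png')[200:320,215:415]
cv2.imwrite('pics/c7.png',np.vstack([cv2.resize(cr[0],(540,297)),cv2.resize(t,(500,300)) [:, :].copy() if 0 else cv2.copyMakeBorder(cv2.resize(t,(500,300),interpolation=cv2.INTER_CUBIC),0,0,0,40,0)]))
```

```text
base [0.0322 0.0448] top [0.0333 0.0422] [0.038  0.0493]
tr [ 0.041  -0.1066]
```

View pics/c7.png

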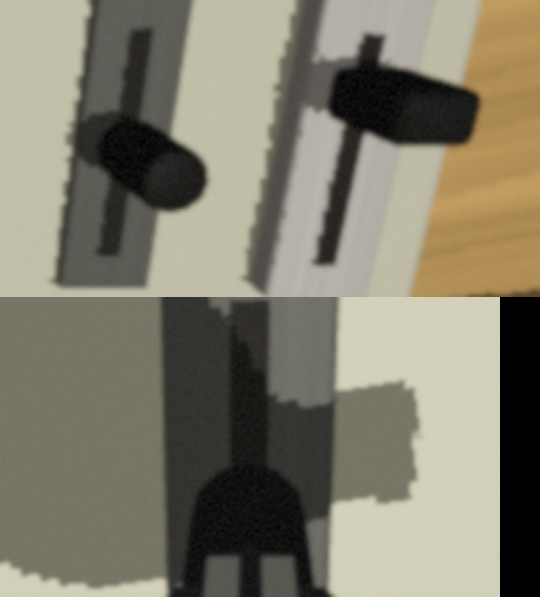

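Run:
```python
from h import *
for f in('w2','w3','w5'):
    g=cv2.cvtColor(cv2.imread(f'pics/{f}.png'),6); print(f,'row 296 cols 270..365',g[296,270:365:5],'\n col 315 rows 250-330',g[250:330:4,315],'\n col 325',g[250:330:4,325])
x=np.load('scale.npy');c,s=np.cos(x[2]),np.sin(x[2]);Rm=np.array([[c,-s],[s,c]])
S=lambda w:(Rm.T@(w[:2]-x[:2])).round(4)
print(S(ray('w6',(505.6,256.7),.104)),S(ray('w6',(488,243.7),.062)))
print('w2 cap near edge',S(ray('w2',(315,267),.062)),S(ray('w2',(315,267),.104)))
```

```text
w2 row 296 cols 270..365 [115 117 106  51  31  15  12  12  18  18  16  13  10  16 103 104 207 207
 206] 
 col 315 rows 250-330 [25 22 27 24 24  8 12 14 16 17 14 21 16 20 20 23 20 22 23 23] 
 col 325 [53 51 51 52 50 22 23 15 13 14 18 18 17 31 86 87 86 87 87 86]
w3 row 296 cols 270..365 [124 122 123 125 123 122 123 123 129 214 215 215 216 216 216 215 216 216
 215] 
 col 315 rows 250-330 [ 69  70  71  67  71  69  69  69 108 124 183 200 215 206  27  28  22  24
  22  18] 
 col 325 [ 68  68  67  68  69  69  68  69 108 140 207 215 215 207  92  94  93  90
  94  93]
w5 row 296 cols 270..365 [204 206 205 205 205 112  51  22  17  15  12  52 115 205 206 205 205 206
 205] 
 col 315 rows 250-330 [47 45 46 44 47 48 46 40 19 13 12 12 35 40 24 19 14 17 17 20] 
 col 325 [106 108 106 107 105 104 104 104 103  91  68  56  47  44  84  85  83  84
  85  85]
[0.0359 0.0487] [0.0362 0.0505]
w2 cap near edge [0.026 0.048] [0.0102 0.0478]
```

Run:
```python
from h import *
T=np.array(optics.get_image('wrist')['T_tool_cam']);K=np.load('pics/w6.npz')['K'];M=np.linalg.inv(T)
def pr(p):
    q=K@(M[:3,:3]@p+M[:3,3]);return (q[:2]/q[2]).round(1)
for d in(0,.01,.02,.03,.04,.05):print(d,pr(np.array([.011,0,-d])),pr(np.array([0,0,-d])),pr(np.array([-.011,0,-d])))
g=cv2.cvtColor(cv2.imread('pics/w3.png'),6)
for r in(303,306,310,320,340):print(r,g[r,250:380:5])
```

```text
0 [316.4 268.5] [316.4 289.2] [316.4 309.3]
0.01 [316.5 276.2] [316.5 297.9] [316.5 318.8]
0.02 [316.7 284.7] [316.6 307.4] [316.6 329.3]
0.03 [316.8 294.2] [316.8 318.1] [316.7 341. ]
0.04 [317. 305.] [316.9 330.1] [316.9 354.1]
0.05 [317.1 317.2] [317.1 343.7] [317.1 369. ]
303 [123 123 124 122 122 123 122 123 122 124 113 151 182 177 184 184 187 216
 216 215 215 215 215 216 216 216]
306 [122 123 122 121 124 124 123 122 122 121  94  92  81  27  87  92 103 213
 211 203 215 215 216 215 216 215]
310 [122 123 124 121 122 122 123  88  54  54  94  93  75  28  85  94  93  78
  65  66 199 215 215 215 215 215]
320 [147 159 123 127 144 167 162  29  27  38  93  94  70  19  81  90  91  33
  27  30 168 216 215 215 215 216]
340 [214 215 214 215 215 189  25  29  32  80  93  93  61  24  76  93  92  64
  30  28  30 203 214 216 215 214]
```

Run:
```python
from h import *
p=[.1403,.5571,.1975]
for dz in(0,.013,.03,.05):print(dz,proj('s0',[p[0]+.244*.05,p[1]+.97*.05,p[2]+dz]),proj('s0',[p[0]-.244*.05,p[1]-.97*.05,p[2]+dz]))
g=cv2.cvtColor(cv2.imread('pics/s0.png'),6);
for r in range(56,82,2):print(r,g[r,100:160:3])
```

```text
0 [142.50128239  77.91574275] [127.02110002  92.47222154]
0.013 [141.69003064  73.50410664] [126.09776455  87.91993162]
0.03 [140.61799932  67.67433544] [124.87701187  81.90129561]
0.05 [139.34030166  60.72613828] [123.42115625  74.72353948]
56 [79 77 71 70 42 43 32 39 38 56 71 67 29 34 63 79 80 78 79 74]
58 [76 78 76 69 47 33 35 28 31 67 75 71 34 36 59 79 74 77 77 75]
60 [79 76 77 71 53 35 34 29 29 72 73 69 39 34 55 78 80 80 77 75]
62 [74 76 76 73 71 56 38 33 42 68 75 75 52 34 52 81 77 79 76 76]
64 [78 74 75 78 76 79 59 30 55 72 77 75 76 73 78 79 74 78 75 74]
66 [80 78 76 74 75 80 65 33 45 71 76 73 71 79 81 79 77 75 76 79]
68 [79 76 74 74 73 78 72 36 35 74 76 74 76 76 82 79 77 76 73 76]
70 [82 79 76 75 75 80 76 37 37 74 77 73 73 77 84 80 81 77 78 75]
72 [82 80 76 76 77 80 76 37 37 76 77 76 75 77 83 75 81 79 73 76]
74 [80 81 73 74 78 77 78 61 53 81 79 75 76 79 80 82 80 79 74 75]
76 [81 83 76 77 75 75 76 78 81 84 80 74 77 76 84 79 83 79 76 77]
78 [78 85 79 76 74 76 77 77 81 82 80 78 76 75 81 82 82 82 77 72]
80 [79 82 82 76 77 78 78 76 76 78 80 78 73 77 77 83 79 81 76 75]
```

Emit:
send_rows:
  increments:
    - {"gripper": 1, "linear": [0, 0.18, 0], "delta_rot": [0, 0, 0]}
    - {"gripper": 1, "linear": [0, 0.18, 0], "delta_rot": [0, 0, 0]}
    - {"gripper": 1, "linear": [0, 0.18, 0], "delta_rot": [0, 0, 0]}
    - {"gripper": 1, "linear": [0, 0.18, 0], "delta_rot": [0, 0, 0]}
    - {"gripper": 1, "linear": [0, 0.18, -0.05], "delta_rot": [0, 0, 0]}
    - {"gripper": 1, "linear": [0, 0.18, -0.1], "delta_rot": [0, 0, 0]}
    - {"gripper": 1, "linear": [0, 0.18, -0.15], "delta_rot": [0, 0, 0]}
    - {"gripper": 1, "linear": [0, 0.18, -0.19], "delta_rot": [0, 0, 0]}

```text
clock: 7.6
position: [0.525, 0.2027, 0.0738]
ee_rot: [-0.001, 0.09, 0.996, -0.0]
contact_force: [0.8, -0.7, 0.0]
width: -0.0001
gripper_force: 0.0
```

Emit:
send_rows:
  increments:
    - {"gripper": 1, "linear": [0, 0, -0.02], "delta_rot": [0, 0, 0]}
    - {"gripper": 1, "linear": [0, 0, -0.03], "delta_rot": [0, 0, 0]}
    - {"gripper": 1, "linear": [0, 0, -0.035], "delta_rot": [0, 0, 0]}
    - {"gripper": 1, "linear": [0, 0, -0.035], "delta_rot": [0, 0, 0]}
    - {"gripper": 1, "linear": [0, 0, -0.035], "delta_rot": [0, 0, 0]}

```text
clock: 8.1
position: [0.5279, 0.2022, 0.0429]
ee_rot: [0.001, 0.091, 0.996, 0.001]
contact_force: [0.1, 0.6, 0.2]
width: 0.0003
gripper_force: 0.0
```

Reported z is 0.043, below the deck (0.056), and there is no contact. So the fingertips really are higher than the reported TCP. I'll probe down gently to calibrate the offset.

Emit:
send_rows:
  increments:
    - {"gripper": 1, "linear": [0, 0, -0.008], "delta_rot": [0, 0, 0]}
    - {"gripper": 1, "linear": [0, 0, -0.013], "delta_rot": [0, 0, 0]}
    - {"gripper": 1, "linear": [0, 0, -0.016], "delta_rot": [0, 0, 0]}
    - {"gripper": 1, "linear": [0, 0, -0.016], "delta_rot": [0, 0, 0]}

```text
clock: 8.5
position: [0.5263, 0.2015, 0.025]
ee_rot: [-0.001, 0.091, 0.996, -0.0]
contact_force: [-0.3, 0.4, 0.0]
width: -0.0001
gripper_force: 0.0
```

Emit:
send_rows:
  increments:
    - {"gripper": 1, "linear": [0, 0, -0.003], "delta_rot": [0, 0, 0]}
    - {"gripper": 1, "linear": [0, 0, -0.003], "delta_rot": [0, 0, 0]}

```text
clock: 8.7
position: [0.5266, 0.2018, 0.0231]
ee_rot: [-0.0, 0.091, 0.996, 0.0]
contact_force: [-2.5, 0.2, 4.7]
width: 0.0006
gripper_force: 2.8
```

Emit:
send_rows:
  increments:
    - {"gripper": 1, "linear": [0, 0, -0.003], "delta_rot": [0, 0, 0]}
    - {"gripper": 1, "linear": [0, 0, -0.003], "delta_rot": [0, 0, 0]}

```text
clock: 8.9
position: [0.5267, 0.2018, 0.023]
ee_rot: [0.0, 0.091, 0.996, 0.0]
contact_force: [-6.5, -2.4, 22.6]
width: 0.0001
gripper_force: 12.3
```

The fingers touch the deck at reported z ≈ 0.0235, so a shut fingertip is really about 33 mm above the reported TCP. Now I'll raise them and push the size grip at the right height.

Emit:
send_rows:
  increments:
    - {"gripper": 1, "linear": [0, 0, 0.027], "delta_rot": [0, 0, 0]}
    - {"gripper": 1, "linear": [0.02, -0.004, 0.027], "delta_rot": [0, 0, 0]}
    - {"gripper": 1, "linear": [0.035, -0.0065, 0.027], "delta_rot": [0, 0, 0]}
    - {"gripper": 1, "linear": [0.045, -0.0085, 0.027], "delta_rot": [0, 0, 0]}
    - {"gripper": 1, "linear": [0.055, -0.0105, 0.027], "delta_rot": [0, 0, 0]}
    - {"gripper": 1, "linear": [0.065, -0.0125, 0.027], "delta_rot": [0, 0, 0]}
    - {"gripper": 1, "linear": [0.075, -0.0145, 0.027], "delta_rot": [0, 0, 0]}
    - {"gripper": 1, "linear": [0.075, -0.0145, 0.027], "delta_rot": [0, 0, 0]}

```text
clock: 9.7
position: [0.6034, 0.1868, 0.0462]
ee_rot: [0.001, 0.091, 0.996, -0.0]
contact_force: [-0.0, 0.1, 0.0]
width: 0.0005
gripper_force: 0.0
```

Emit:
send_rows:
  increments:
    - {"gripper": 1, "linear": [0.005, -0.001, 0], "delta_rot": [0, 0, 0]}
    - {"gripper": 1, "linear": [0.01, -0.002, 0], "delta_rot": [0, 0, 0]}
    - {"gripper": 1, "linear": [0.014, -0.0027, 0], "delta_rot": [0, 0, 0]}
    - {"gripper": 1, "linear": [0.014, -0.0027, 0], "delta_rot": [0, 0, 0]}

```text
clock: 10.1
position: [0.6079, 0.1857, 0.0463]
ee_rot: [-0.008, 0.092, 0.996, 0.0]
contact_force: [-14.6, 3.7, 8.8]
width: -0.0
gripper_force: 7.5
```

The size grip is at its far stop (a 15 N reaction). Now I'll back off and fly to the nearer sleeve.

Emit:
send_rows:
  increments:
    - {"gripper": 1, "linear": [-0.02, 0.004, 0], "delta_rot": [0, 0, 0]}
    - {"gripper": 1, "linear": [-0.025, 0.005, 0.05], "delta_rot": [0, 0, 0]}
    - {"gripper": 1, "linear": [-0.025, 0.005, 0.1], "delta_rot": [0, 0, 0]}
    - {"gripper": 1, "linear": [-0.05, -0.02, 0.14], "delta_rot": [0, 0, 0]}
    - {"gripper": -1, "linear": [-0.07, -0.06, 0.15], "delta_rot": [0, 0, 0]}
    - {"gripper": -1, "linear": [-0.1, -0.1, 0.15], "delta_rot": [0, 0, 0]}
    - {"gripper": -1, "linear": [-0.12, -0.15, 0.15], "delta_rot": [0, 0, 0]}
    - {"gripper": -1, "linear": [-0.14, -0.2, 0.15], "delta_rot": [0, 0, 0]}

```text
clock: 10.9
position: [0.478, -0.0098, 0.1973]
ee_rot: [0.001, 0.091, 0.996, -0.0]
contact_force: [1.8, -0.7, 0.1]
width: 0.0578
gripper_force: 0.0
```

Emit:
send_rows:
  increments:
    - {"gripper": -1, "linear": [-0.035, -0.14, 0], "delta_rot": [0, 0, 0]}
    - {"gripper": -1, "linear": [-0.035, -0.14, 0], "delta_rot": [0, 0, 0]}
    - {"gripper": -1, "linear": [-0.035, -0.14, 0], "delta_rot": [0, 0, 0]}
    - {"gripper": -1, "linear": [-0.035, -0.14, 0], "delta_rot": [0, 0, 0]}
    - {"gripper": -1, "linear": [-0.035, -0.14, 0], "delta_rot": [0, 0, 0]}
    - {"gripper": -1, "linear": [-0.035, -0.14, 0], "delta_rot": [0, 0, 0]}

```text
clock: 11.5
position: [0.4439, -0.1476, 0.1966]
ee_rot: [0.0, 0.091, 0.996, 0.0]
contact_force: [-0.1, 0.2, 0.0]
width: 0.0854
gripper_force: 0.0
```

Run:
```python
from h import *
s=get_state();print(s['position'],s['contact_force']);im=snap('wrist','w8');t=snap('top','t8')
b=cv2.resize(t[200:330,175:345],None,fx=2.3,fy=2.3,interpolation=cv2.INTER_CUBIC)
cv2.imwrite('pics/c8.png',np.hstack([cv2.resize(im,(400,300)),cv2.copyMakeBorder(b,0,1,0,0,0)]))
```

```text
[ 0.44389213 -0.14758793  0.19663086] [-0.06424305  0.189205    0.01476297]
```

View pics/c8.png

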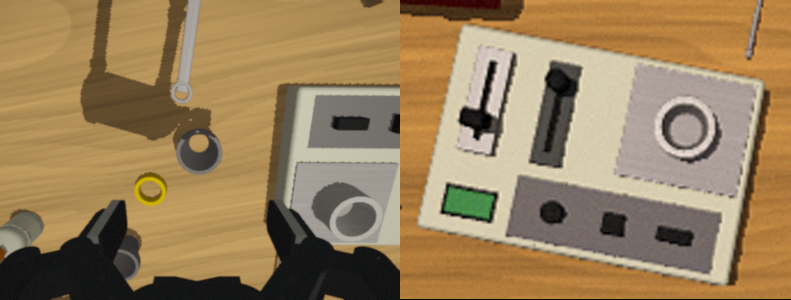

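The top view shows the size grip at its far end. In the wrist view the near sleeve's rim is centred at px ~(317,245) and the holder mouth at ~(570,347).

Run:
```python
from h import *
a=ray('w8',(317.6,244.5),.056);print('sleeve',a)
for t in np.linspace(0,2*np.pi,8,endpoint=False):print(proj('w8',[a[0]+.032*np.cos(t),a[1]+.032*np.sin(t),.056]).round()*.625,end=' ')
b=ray('w8',(569.6,347),.098);print('\nnest',b)
for t in np.linspace(0,2*np.pi,4,endpoint=False):print(proj('w8',[b[0]+.034*np.cos(t),b[1]+.034*np.sin(t),.098]).round()*.625,end=' ')
```

```text
sleeve [ 0.46430001 -0.14943222  0.056     ]
[202.5   174.375] [217.5 165. ] [221.25 148.75] [211.875 133.75 ] [194.375 130.   ] [178.75 140.  ] [175.625 156.875] [185.625 170.625] 
nest [0.57483814 0.03867321 0.098     ]
[355.625 238.75 ] [382.5 212.5] [356.25 193.75] [329.375 221.25 ]
```

Emit:
send_rows:
  increments:
    - {"gripper": -1, "linear": [0.02, -0.002, -0.04], "delta_rot": [0, 0, 0]}
    - {"gripper": -1, "linear": [0.0205, -0.002, -0.08], "delta_rot": [0, 0, 0]}
    - {"gripper": -1, "linear": [0.0205, -0.002, -0.12], "delta_rot": [0, 0, 0]}
    - {"gripper": -1, "linear": [0.0205, -0.002, -0.15], "delta_rot": [0, 0, 0]}
    - {"gripper": -1, "linear": [0.0205, -0.002, -0.175], "delta_rot": [0, 0, 0]}
    - {"gripper": -1, "linear": [0.0205, -0.002, -0.19], "delta_rot": [0, 0, 0]}
    - {"gripper": -1, "linear": [0.0205, -0.002, -0.1965], "delta_rot": [0, 0, 0]}
    - {"gripper": -1, "linear": [0.0205, -0.002, -0.1965], "delta_rot": [0, 0, 0]}

```text
clock: 12.4
position: [0.4641, -0.1492, -0.0005]
ee_rot: [-0.001, 0.09, 0.996, 0.0]
contact_force: [0.8, -0.3, 0.3]
width: 0.0852
gripper_force: 0.0
```

Emit:
send_rows:
  increments:
    - {"gripper": 1, "linear": [0, 0, 0], "delta_rot": [0, 0, 0]}
    - {"gripper": 1, "linear": [0, 0, 0], "delta_rot": [0, 0, 0]}
    - {"gripper": 1, "linear": [0, 0, 0], "delta_rot": [0, 0, 0]}
    - {"gripper": 1, "linear": [0, 0, 0], "delta_rot": [0, 0, 0]}
    - {"gripper": 1, "linear": [0, 0, 0], "delta_rot": [0, 0, 0]}

```text
clock: 12.9
position: [0.4652, -0.1505, 0.0013]
ee_rot: [0.001, 0.092, 0.996, -0.0]
contact_force: [0.9, 2.1, 7.1]
width: 0.0638
gripper_force: 22.0
```

Emit:
send_rows:
  increments:
    - {"gripper": 1, "linear": [0, 0, 0.03], "delta_rot": [0, 0, 0]}
    - {"gripper": 1, "linear": [0, 0, 0.08], "delta_rot": [0, 0, 0]}
    - {"gripper": 1, "linear": [0, 0, 0.13], "delta_rot": [0, 0, 0]}
    - {"gripper": 1, "linear": [0.02, 0.03, 0.15], "delta_rot": [0, 0, 0]}
    - {"gripper": 1, "linear": [0.045, 0.07, 0.15], "delta_rot": [0, 0, 0]}
    - {"gripper": 1, "linear": [0.065, 0.11, 0.15], "delta_rot": [0, 0, 0]}
    - {"gripper": 1, "linear": [0.08, 0.14, 0.15], "delta_rot": [0, 0, 0]}
    - {"gripper": 1, "linear": [0.08, 0.14, 0.15], "delta_rot": [0, 0, 0]}

```text
clock: 13.7
position: [0.5457, -0.0068, 0.15]
ee_rot: [0.001, 0.089, 0.996, 0.001]
contact_force: [-0.8, -0.4, -1.8]
width: 0.0638
gripper_force: 23.5
```

Run:
```python
from h import *
s=get_state();print(s['position'],s['width']);im=snap('wrist','w9')
snap('top','t9');snap('side','s9');b=cv2.imread('pics/s9.png')[130:310,210:370]
cv2.imwrite('pics/c9.png',np.hstack([cv2.resize(im[180:420,180:580],(500,300)),cv2.resize(b,(267,300),interpolation=cv2.INTER_CUBIC)]))
```

```text
[ 0.54568204 -0.00681658  0.15003682] 0.0637965202259374
```

View pics/c9.png

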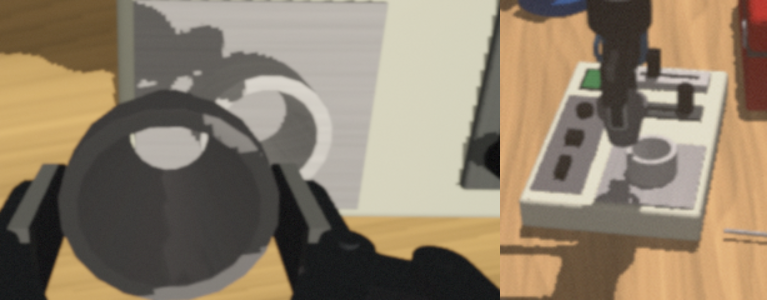

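The sleeve is held upright, with its rim centred at px ~(316,337). The holder mouth is at ~(398,284).

Run:
```python
from h import *
a=ray('w9',(316,337),.205);print('rim',a,get_state()['position'])
for t in np.linspace(0,2*np.pi,4,endpoint=False):print((proj('w9',[a[0]+.032*np.cos(t),a[1]+.032*np.sin(t),.205])-180)*1.25,end=' ')
for b in (ray('w9',(398,284),.098),[.577,.039]):
    print('\nnest',b)
    for t in np.linspace(0,2*np.pi,4,endpoint=False):print((proj('w9',[b[0]+.034*np.cos(t),b[1]+.034*np.sin(t),.098])-180)*1.25,end=' ')
```

```text
rim [ 0.53983748 -0.00632046  0.205     ] [ 0.54346198 -0.01073895  0.1497815 ]
[188.61456009 287.23653447] [281.86288376 178.18330403] [148.57357412  91.51928234] [ 60.79397063 213.88759403] 
nest [0.57423221 0.04149393 0.098     ]
[279.72565707 187.94073884] [339.0708913 118.8925121] [264.64807711  67.03739202] [206.8688654  140.95068759] 
nest [0.577, 0.039]
[275.64710905 193.19732135] [334.56095437 124.67596255] [260.27860885  73.2380283 ] [202.93267226 146.56766169]
```

Emit:
send_rows:
  increments:
    - {"gripper": 1, "linear": [0.0355, 0.05, 0], "delta_rot": [0, 0, 0]}
    - {"gripper": 1, "linear": [0.0355, 0.05, 0], "delta_rot": [0, 0, 0]}
    - {"gripper": 1, "linear": [0.0355, 0.05, 0], "delta_rot": [0, 0, 0]}
    - {"gripper": 1, "linear": [0.0355, 0.05, -0.03], "delta_rot": [0, 0, 0]}
    - {"gripper": 1, "linear": [0.0355, 0.05, -0.05], "delta_rot": [0, 0, 0]}
    - {"gripper": 1, "linear": [0.0355, 0.05, -0.065], "delta_rot": [0, 0, 0]}
    - {"gripper": 1, "linear": [0.0355, 0.05, -0.065], "delta_rot": [0, 0, 0]}

```text
clock: 14.55
position: [0.5764, 0.0379, 0.0828]
ee_rot: [-0.003, 0.092, 0.996, -0.001]
contact_force: [0.1, 0.0, -0.1]
width: 0.0636
gripper_force: 23.5
```

Emit:
send_rows:
  increments:
    - {"gripper": 1, "linear": [0, 0, -0.005], "delta_rot": [0, 0, 0]}
    - {"gripper": 1, "linear": [0, 0, -0.01], "delta_rot": [0, 0, 0]}
    - {"gripper": 1, "linear": [0, 0, -0.01], "delta_rot": [0, 0, 0]}

```text
clock: 14.85
position: [0.5794, 0.0392, 0.0751]
ee_rot: [-0.0, 0.091, 0.996, -0.0]
contact_force: [0.5, 0.3, -1.3]
width: 0.0638
gripper_force: 23.5
```

Emit:
send_rows:
  increments:
    - {"gripper": 1, "linear": [0, 0, -0.003], "delta_rot": [0, 0, 0]}
    - {"gripper": 1, "linear": [0, 0, -0.006], "delta_rot": [0, 0, 0]}
    - {"gripper": 1, "linear": [0, 0, -0.006], "delta_rot": [0, 0, 0]}

```text
clock: 15.15
position: [0.5794, 0.0389, 0.0689]
ee_rot: [-0.0, 0.091, 0.996, -0.001]
contact_force: [-1.0, -2.7, -1.2]
width: 0.0637
gripper_force: 23.5
```

Emit:
send_rows:
  increments:
    - {"gripper": 1, "linear": [0, 0, -0.0015], "delta_rot": [0, 0, 0]}
    - {"gripper": 1, "linear": [0, 0, -0.002], "delta_rot": [0, 0, 0]}
    - {"gripper": 1, "linear": [0, 0, -0.002], "delta_rot": [0, 0, 0]}

```text
clock: 15.45
position: [0.5794, 0.0386, 0.0673]
ee_rot: [-0.0, 0.091, 0.996, -0.001]
contact_force: [-1.7, -5.7, 0.9]
width: 0.0642
gripper_force: 23.7
```

Emit:
send_rows:
  increments:
    - {"gripper": 1, "linear": [-0.0005, -0.0015, 0], "delta_rot": [0, 0, 0]}
    - {"gripper": 1, "linear": [-0.0005, -0.0015, 0], "delta_rot": [0, 0, 0]}
    - {"gripper": -1, "linear": [-0.0005, -0.0015, 0], "delta_rot": [0, 0, 0]}
    - {"gripper": -1, "linear": [-0.0005, -0.0015, 0], "delta_rot": [0, 0, 0]}
    - {"gripper": -1, "linear": [-0.0005, -0.0015, 0], "delta_rot": [0, 0, 0]}
    - {"gripper": -1, "linear": [-0.0005, -0.0015, 0], "delta_rot": [0, 0, 0]}
    - {"gripper": -1, "linear": [-0.0005, -0.0015, 0], "delta_rot": [0, 0, 0]}

```text
clock: 16.15
position: [0.5792, 0.0384, 0.0671]
ee_rot: [0.0, 0.091, 0.996, 0.0]
contact_force: [-0.4, 0.6, -0.1]
width: 0.0852
gripper_force: 0.0
```

Emit:
send_rows:
  increments:
    - {"gripper": -1, "linear": [0, 0, 0.02], "delta_rot": [0, 0, 0]}
    - {"gripper": -1, "linear": [0, 0, 0.05], "delta_rot": [0, 0, 0]}
    - {"gripper": -1, "linear": [0, 0, 0.1], "delta_rot": [0, 0, 0]}
    - {"gripper": -1, "linear": [0, -0.05, 0.11], "delta_rot": [0, 0, 0]}
    - {"gripper": -1, "linear": [0, -0.1, 0.12], "delta_rot": [0, 0, 0]}
    - {"gripper": -1, "linear": [0, -0.15, 0.12], "delta_rot": [0, 0, 0]}
    - {"gripper": -1, "linear": [0, -0.2, 0.12], "delta_rot": [0, 0, 0]}
    - {"gripper": -1, "linear": [0, -0.25, 0.12], "delta_rot": [0, 0, 0]}

```text
clock: 16.95
position: [0.579, -0.2117, 0.1874]
ee_rot: [0.0, 0.091, 0.996, 0.0]
contact_force: [0.4, 0.9, 0.5]
width: 0.0859
gripper_force: 0.0
```

Emit:
send_rows:
  increments:
    - {"gripper": -1, "linear": [0.005, -0.105, 0], "delta_rot": [0, 0, 0]}
    - {"gripper": -1, "linear": [0.005, -0.105, 0], "delta_rot": [0, 0, 0]}
    - {"gripper": -1, "linear": [0.005, -0.105, 0], "delta_rot": [0, 0, 0]}
    - {"gripper": -1, "linear": [0.005, -0.105, 0], "delta_rot": [0, 0, 0]}
    - {"gripper": -1, "linear": [0.005, -0.105, 0], "delta_rot": [0, 0, 0]}
    - {"gripper": -1, "linear": [0.005, -0.105, 0], "delta_rot": [0, 0, 0]}

```text
clock: 17.55
position: [0.5842, -0.3131, 0.1872]
ee_rot: [-0.0, 0.09, 0.996, 0.0]
contact_force: [-0.8, -0.5, -0.7]
width: 0.0852
gripper_force: 0.0
```

Run:
```python
from h import *
s=get_state();print(s['position'],s['qpos'].round(2));im=snap('wrist','w10');t=snap('top','t10');b=snap('side','s10')[130:310,210:370]
a=t[205:325,255:445]
cv2.imwrite('pics/c10.png',np.vstack([np.hstack([cv2.resize(im,(400,300)),cv2.resize(a,(400,253),interpolation=cv2.INTER_CUBIC).copy() if 0 else cv2.copyMakeBorder(cv2.resize(a,(400,253),interpolation=cv2.INTER_CUBIC),0,47,0,0,0)]),cv2.copyMakeBorder(cv2.resize(b,(267,300),interpolation=cv2.INTER_CUBIC),0,0,0,533,0)]))
```

```text
[ 0.58421485 -0.3130517   0.18722502] [-0.6   0.41  1.32  0.    1.41 -1.99]
```

View pics/c10.png

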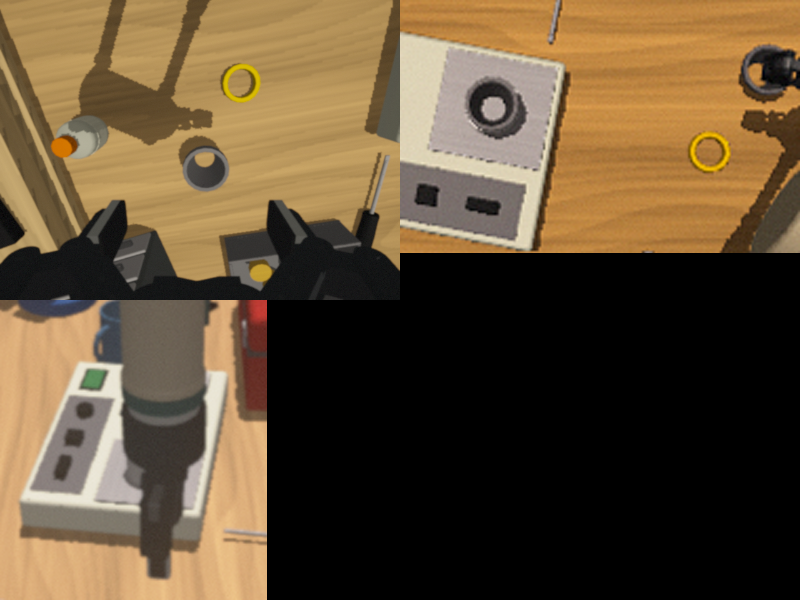

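The first sleeve sits centred in the holder. The second sleeve's rim is at wrist px ~(330,270), with nothing close to the fingers.

Run:
```python
from h import *
a=ray('w10',(329.6,270),.056);print('sleeve',a,get_state()['position'])
for t in np.linspace(0,2*np.pi,4,endpoint=False):print(proj('w10',[a[0]+.032*np.cos(t),a[1]+.032*np.sin(t),.056])*.625,end=' ')
print('nest by top',ray('t10',(300.6,255.4),.12))
```

```text
sleeve [ 0.62585116 -0.30840443  0.056     ] [ 0.58439935 -0.31342974  0.18749833]
[209.86541381 189.7589185 ] [229.29447665 164.73737951] [201.9017058  146.47535279] [182.9462332 172.7211567] nest by top [0.57326601 0.03342186 0.12      ]
```

Emit:
send_rows:
  increments:
    - {"gripper": -1, "linear": [0.03, 0.005, -0.02], "delta_rot": [0, 0, 0]}
    - {"gripper": -1, "linear": [0.042, 0.005, -0.06], "delta_rot": [0, 0, 0]}
    - {"gripper": -1, "linear": [0.042, 0.005, -0.1], "delta_rot": [0, 0, 0]}
    - {"gripper": -1, "linear": [0.042, 0.005, -0.135], "delta_rot": [0, 0, 0]}
    - {"gripper": -1, "linear": [0.042, 0.005, -0.165], "delta_rot": [0, 0, 0]}
    - {"gripper": -1, "linear": [0.042, 0.005, -0.182], "delta_rot": [0, 0, 0]}
    - {"gripper": -1, "linear": [0.042, 0.005, -0.187], "delta_rot": [0, 0, 0]}
    - {"gripper": -1, "linear": [0.042, 0.005, -0.187], "delta_rot": [0, 0, 0]}

```text
clock: 18.5
position: [0.6261, -0.3091, -0.0003]
ee_rot: [-0.0, 0.091, 0.996, 0.0]
contact_force: [-0.6, 0.5, -0.3]
width: 0.0852
gripper_force: 0.0
```

Emit:
send_rows:
  increments:
    - {"gripper": 1, "linear": [0, 0, 0], "delta_rot": [0, 0, 0]}
    - {"gripper": 1, "linear": [0, 0, 0], "delta_rot": [0, 0, 0]}
    - {"gripper": 1, "linear": [0, 0, 0], "delta_rot": [0, 0, 0]}
    - {"gripper": 1, "linear": [0, 0, 0], "delta_rot": [0, 0, 0]}
    - {"gripper": 1, "linear": [0, 0, 0], "delta_rot": [0, 0, 0]}

```text
clock: 19.0
position: [0.6274, -0.3104, 0.0021]
ee_rot: [0.002, 0.091, 0.996, -0.001]
contact_force: [0.2, 1.1, 6.5]
width: 0.0637
gripper_force: 22.4
```

Emit:
send_rows:
  increments:
    - {"gripper": 1, "linear": [0, 0, 0.03], "delta_rot": [0, 0, 0]}
    - {"gripper": 1, "linear": [0, 0, 0.08], "delta_rot": [0, 0, 0]}
    - {"gripper": 1, "linear": [0, 0, 0.12], "delta_rot": [0, 0, 0]}
    - {"gripper": 1, "linear": [0, 0.03, 0.15], "delta_rot": [0, 0, 0]}
    - {"gripper": 1, "linear": [-0.01, 0.08, 0.15], "delta_rot": [0, 0, 0]}
    - {"gripper": 1, "linear": [-0.02, 0.12, 0.15], "delta_rot": [0, 0, 0]}
    - {"gripper": 1, "linear": [-0.03, 0.17, 0.15], "delta_rot": [0, 0, 0]}
    - {"gripper": 1, "linear": [-0.03, 0.21, 0.15], "delta_rot": [0, 0, 0]}

```text
clock: 19.8
position: [0.594, -0.0976, 0.1502]
ee_rot: [-0.001, 0.091, 0.996, 0.0]
contact_force: [0.5, -0.6, -0.8]
width: 0.0643
gripper_force: 23.1
```

Emit:
send_rows:
  increments:
    - {"gripper": 1, "linear": [-0.015, 0.1, 0], "delta_rot": [0, 0, 0]}
    - {"gripper": 1, "linear": [-0.015, 0.135, 0], "delta_rot": [0, 0, 0]}
    - {"gripper": 1, "linear": [-0.015, 0.135, 0], "delta_rot": [0, 0, 0]}
    - {"gripper": 1, "linear": [-0.015, 0.135, 0], "delta_rot": [0, 0, 0]}
    - {"gripper": 1, "linear": [-0.015, 0.135, 0], "delta_rot": [0, 0, 0]}
    - {"gripper": 1, "linear": [-0.015, 0.135, 0], "delta_rot": [0, 0, 0]}

```text
clock: 20.4
position: [0.5812, 0.0342, 0.15]
ee_rot: [0.0, 0.091, 0.996, -0.0]
contact_force: [-0.5, 0.1, -0.9]
width: 0.0638
gripper_force: 23.1
```

Emit:
send_rows:
  increments:
    - {"gripper": 1, "linear": [-0.002, 0.0033, 0], "delta_rot": [0, 0, 0]}
    - {"gripper": 1, "linear": [-0.002, 0.0033, -0.015], "delta_rot": [0, 0, 0]}
    - {"gripper": 1, "linear": [-0.002, 0.0033, -0.03], "delta_rot": [0, 0, 0]}
    - {"gripper": 1, "linear": [-0.002, 0.0033, -0.045], "delta_rot": [0, 0, 0]}
    - {"gripper": 1, "linear": [-0.002, 0.0033, -0.053], "delta_rot": [0, 0, 0]}
    - {"gripper": 1, "linear": [-0.002, 0.0033, -0.053], "delta_rot": [0, 0, 0]}

```text
clock: 21.0
position: [0.5782, 0.0377, 0.0958]
ee_rot: [-0.001, 0.092, 0.996, -0.0]
contact_force: [-0.4, 0.6, -1.8]
width: 0.0641
gripper_force: 23.1
```

Emit:
send_rows:
  increments:
    - {"gripper": 1, "linear": [0, 0, -0.003], "delta_rot": [0, 0, 0]}
    - {"gripper": 1, "linear": [0, 0, -0.005], "delta_rot": [0, 0, 0]}
    - {"gripper": 1, "linear": [0, 0, -0.005], "delta_rot": [0, 0, 0]}

```text
clock: 21.3
position: [0.5792, 0.0384, 0.0923]
ee_rot: [0.0, 0.091, 0.996, 0.0]
contact_force: [0.6, -0.4, -0.3]
width: 0.0639
gripper_force: 23.1
```

Emit:
send_rows:
  increments:
    - {"gripper": 1, "linear": [0, 0, -0.0015], "delta_rot": [0, 0, 0]}
    - {"gripper": 1, "linear": [0, 0, -0.002], "delta_rot": [0, 0, 0]}
    - {"gripper": 1, "linear": [0, 0, -0.002], "delta_rot": [0, 0, 0]}

```text
clock: 21.6
position: [0.579, 0.0384, 0.0901]
ee_rot: [-0.0, 0.091, 0.996, -0.0]
contact_force: [-0.4, -0.0, -0.1]
width: 0.0636
gripper_force: 23.2
```

Emit:
send_rows:
  increments:
    - {"gripper": 1, "linear": [0, 0, -0.001], "delta_rot": [0, 0, 0]}
    - {"gripper": 1, "linear": [0, 0, -0.001], "delta_rot": [0, 0, 0]}

```text
clock: 21.8
position: [0.5788, 0.0384, 0.0889]
ee_rot: [-0.0, 0.091, 0.996, -0.0]
contact_force: [-1.9, 0.3, -0.6]
width: 0.064
gripper_force: 23.2
```

Emit:
send_rows:
  increments:
    - {"gripper": -1, "linear": [-0.0005, 0, 0], "delta_rot": [0, 0, 0]}
    - {"gripper": -1, "linear": [-0.0005, 0, 0], "delta_rot": [0, 0, 0]}
    - {"gripper": -1, "linear": [-0.0005, 0, 0], "delta_rot": [0, 0, 0]}
    - {"gripper": -1, "linear": [-0.0005, 0, 0], "delta_rot": [0, 0, 0]}
    - {"gripper": -1, "linear": [-0.0005, 0, 0], "delta_rot": [0, 0, 0]}

```text
clock: 22.3
position: [0.5788, 0.0384, 0.0892]
ee_rot: [0.0, 0.091, 0.996, 0.0]
contact_force: [-0.6, 0.2, 0.1]
width: 0.0853
gripper_force: 0.0
```

Emit:
send_rows:
  increments:
    - {"gripper": -1, "linear": [0, 0, 0.02], "delta_rot": [0, 0, 0]}
    - {"gripper": -1, "linear": [0, 0, 0.06], "delta_rot": [0, 0, 0]}
    - {"gripper": -1, "linear": [0, 0, 0.1], "delta_rot": [0, 0, 0]}
    - {"gripper": -1, "linear": [-0.03, 0.04, 0.12], "delta_rot": [0, 0, 0]}
    - {"gripper": -1, "linear": [-0.05, 0.09, 0.12], "delta_rot": [0, 0, 0]}
    - {"gripper": 1, "linear": [-0.06, 0.13, 0.12], "delta_rot": [0, 0, 0]}
    - {"gripper": 1, "linear": [-0.06, 0.13, 0.12], "delta_rot": [0, 0, 0]}
    - {"gripper": 1, "linear": [-0.06, 0.13, 0.12], "delta_rot": [0, 0, 0]}

```text
clock: 23.1
position: [0.5184, 0.1692, 0.2092]
ee_rot: [0.0, 0.09, 0.996, -0.0]
contact_force: [0.8, -0.2, -0.7]
width: 0.0437
gripper_force: 0.0
```

Run:
```python
from h import *
s=get_state();print(s['position'],s['width']);im=snap('wrist','w11');t=snap('top','t11');b=snap('side','s11')
cv2.imwrite('pics/c11.png',np.vstack([np.hstack([cv2.resize(im,(400,300)),cv2.resize(t,(400,300))]),np.hstack([cv2.resize(b[110:350,190:430],(300,300),interpolation=cv2.INTER_CUBIC),cv2.resize(t[205:325,180:340],(500,300),interpolation=cv2.INTER_CUBIC)])]))
```

```text
[0.51837307 0.16918758 0.20922642] 0.04365786050192203
```

View pics/c11.png

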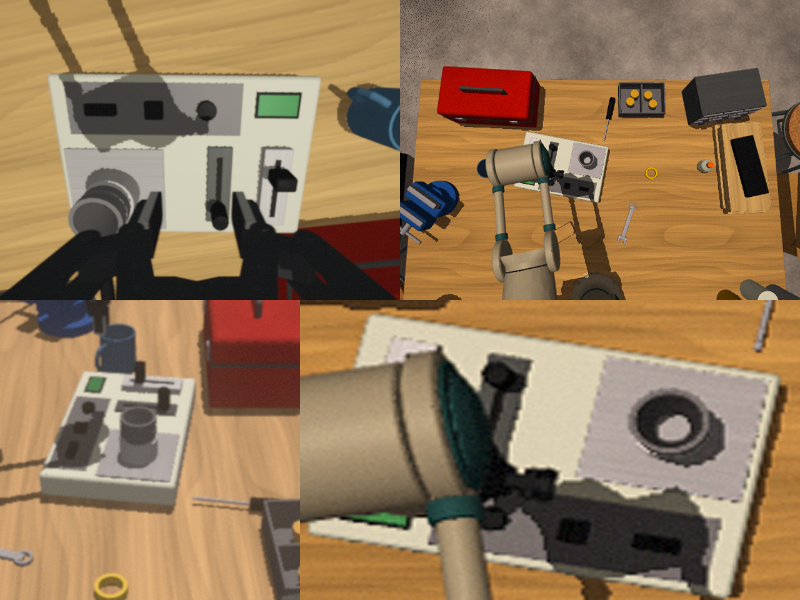

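Both sleeves are nested upright, and no other sleeves are left on the bench. The size grip is at the far end and the lock at the near end. Next is the lock, pushed from its near side.

Emit:
send_rows:
  increments:
    - {"gripper": 1, "linear": [0.01, 0.05, 0], "delta_rot": [0, 0, 0]}
    - {"gripper": 1, "linear": [0.019, 0.1, 0], "delta_rot": [0, 0, 0]}
    - {"gripper": 1, "linear": [0.019, 0.113, 0], "delta_rot": [0, 0, 0]}
    - {"gripper": 1, "linear": [0.019, 0.113, -0.04], "delta_rot": [0, 0, 0]}
    - {"gripper": 1, "linear": [0.019, 0.113, -0.08], "delta_rot": [0, 0, 0]}
    - {"gripper": 1, "linear": [0.019, 0.113, -0.12], "delta_rot": [0, 0, 0]}
    - {"gripper": 1, "linear": [0.019, 0.113, -0.155], "delta_rot": [0, 0, 0]}
    - {"gripper": 1, "linear": [0.019, 0.113, -0.155], "delta_rot": [0, 0, 0]}

```text
clock: 24.05
position: [0.5339, 0.278, 0.0489]
ee_rot: [-0.005, 0.092, 0.996, -0.003]
contact_force: [-1.6, -0.3, 0.2]
width: -0.0002
gripper_force: 0.0
```

Emit:
send_rows:
  increments:
    - {"gripper": 1, "linear": [0.02, -0.004, 0], "delta_rot": [0, 0, 0]}
    - {"gripper": 1, "linear": [0.03, -0.006, 0], "delta_rot": [0, 0, 0]}
    - {"gripper": 1, "linear": [0.04, -0.008, 0], "delta_rot": [0, 0, 0]}
    - {"gripper": 1, "linear": [0.05, -0.0095, 0], "delta_rot": [0, 0, 0]}
    - {"gripper": 1, "linear": [0.06, -0.0115, 0], "delta_rot": [0, 0, 0]}
    - {"gripper": 1, "linear": [0.07, -0.0135, 0], "delta_rot": [0, 0, 0]}
    - {"gripper": 1, "linear": [0.078, -0.015, 0], "delta_rot": [0, 0, 0]}
    - {"gripper": 1, "linear": [0.078, -0.015, 0], "delta_rot": [0, 0, 0]}

```text
clock: 24.85
position: [0.6175, 0.2662, 0.0541]
ee_rot: [0.001, 0.092, 0.996, 0.0]
contact_force: [0.3, -0.1, 0.1]
width: -0.0002
gripper_force: 0.0
```

Emit:
send_rows:
  increments:
    - {"gripper": 1, "linear": [0.005, -0.001, 0], "delta_rot": [0, 0, 0]}
    - {"gripper": 1, "linear": [0.01, -0.002, 0], "delta_rot": [0, 0, 0]}
    - {"gripper": 1, "linear": [0.013, -0.0025, 0], "delta_rot": [0, 0, 0]}
    - {"gripper": 1, "linear": [0.013, -0.0025, 0], "delta_rot": [0, 0, 0]}

```text
clock: 25.25
position: [0.6251, 0.2646, 0.054]
ee_rot: [-0.004, 0.091, 0.996, 0.0]
contact_force: [-6.6, 2.0, 4.9]
width: -0.0002
gripper_force: 4.0
```

Emit:
send_rows:
  increments:
    - {"gripper": 1, "linear": [0.002, -0.0005, 0], "delta_rot": [0, 0, 0]}
    - {"gripper": 1, "linear": [0.002, -0.0005, 0], "delta_rot": [0, 0, 0]}
    - {"gripper": 1, "linear": [-0.02, 0.004, 0], "delta_rot": [0, 0, 0]}
    - {"gripper": 1, "linear": [-0.03, 0.006, 0.04], "delta_rot": [0, 0, 0]}
    - {"gripper": 1, "linear": [-0.06, -0.01, 0.06], "delta_rot": [0, 0, 0]}
    - {"gripper": 1, "linear": [-0.1, -0.04, 0.06], "delta_rot": [0, 0, 0]}
    - {"gripper": 1, "linear": [-0.14, -0.07, 0.05], "delta_rot": [0, 0, 0]}
    - {"gripper": 1, "linear": [-0.145, -0.077, 0.02], "delta_rot": [0, 0, 0]}

```text
clock: 26.05
position: [0.4811, 0.1852, 0.0764]
ee_rot: [0.002, 0.091, 0.996, 0.0]
contact_force: [1.3, -0.1, -1.3]
width: 0.0003
gripper_force: 0.0
```

Emit:
send_rows:
  increments:
    - {"gripper": 1, "linear": [0, 0, 0], "delta_rot": [0, 0, 0]}
    - {"gripper": 1, "linear": [0, 0, 0], "delta_rot": [0, 0, 0]}

```text
clock: 26.25
position: [0.485, 0.1873, 0.0746]
ee_rot: [0.001, 0.091, 0.996, 0.0]
contact_force: [1.4, 0.8, 1.2]
width: -0.0001
gripper_force: 0.0
```

Run:
```python
from h import *
x=np.load('scale.npy');c,s=np.cos(x[2]),np.sin(x[2]);Rm=np.array([[c,-s],[s,c]])
im=snap('wrist','w12');g=cv2.cvtColor(im,6)
for sy,z in((.13,.068),(.05,.06)):
    for sx in np.arange(-.02,.1,.01):
        u=proj('w12',[*(Rm@[sx,sy]+x[:2]),z]).round().astype(int); ok=0<=u[1]<480 and 0<=u[0]<640; print(round(sx,2),u,g[u[1],max(u[0]-16,0):u[0]+17:4] if ok else '')
```

```text
-0.02 [501 374] [193 192 192 194 191 192 195 196 192]
-0.01 [498 389] [198 198 197 200 197 199 201 201 198]
0.0 [496 404] [ 29  35  44  47  51  52 199 201 196]
0.01 [493 418] [26 27 27 26 29 25 29 26 37]
0.02 [491 432] [24 25 31 23 23 20 27 24 28]
0.03 [488 446] [41 43 40 41 37 34 28 27 27]
0.04 [486 459] [28 29 38 41 39 29 28 29 36]
0.05 [483 472] [30 27 28 31 28 25 23 26 28]
0.06 [481 484] 
0.07 [479 496] 
0.08 [477 508] 
0.09 [475 520] 
-0.02 [356 365] [ 28  28  32  28  29  31  84 108 104]
-0.01 [355 380] [31 27 25 30 30 26 29 29 28]
0.0 [354 394] [30 26 29 28 26 26 25 25 29]
0.01 [354 408] [31 30 27 29 26 27 28 26 29]
0.02 [353 422] [26 25 27 29 24 29 30 28 27]
0.03 [353 435] [24 28 25 30 25 27 31 28 26]
0.04 [352 448] [28 27 28 23 30 24 26 28 26]
0.05 [351 461] [25 27 22 27 25 28 29 24 28]
0.06 [351 473] [26 24 23 25 32 25 27 27 31]
0.07 [350 485] 
0.08 [350 496] 
0.09 [349 508]
```

Emit:
send_rows:
  increments:
    - {"gripper": 1, "linear": [0, 0.001, -0.02], "delta_rot": [0, 0, 0]}
    - {"gripper": 1, "linear": [0, 0.001, -0.035], "delta_rot": [0, 0, 0]}
    - {"gripper": 1, "linear": [0, 0.001, -0.042], "delta_rot": [0, 0, 0]}
    - {"gripper": 1, "linear": [0, 0.001, -0.042], "delta_rot": [0, 0, 0]}

```text
clock: 26.7
position: [0.4858, 0.1889, 0.0326]
ee_rot: [0.001, 0.091, 0.996, 0.001]
contact_force: [0.1, 1.2, 4.1]
width: -0.0001
gripper_force: 1.9
```

Emit:
send_rows:
  increments:
    - {"gripper": 1, "linear": [0, 0, -0.004], "delta_rot": [0, 0, 0]}
    - {"gripper": 1, "linear": [0, 0, -0.004], "delta_rot": [0, 0, 0]}
    - {"gripper": 1, "linear": [0, 0, -0.004], "delta_rot": [0, 0, 0]}

```text
clock: 27.0
position: [0.4859, 0.1889, 0.0309]
ee_rot: [0.002, 0.091, 0.996, 0.001]
contact_force: [-1.1, 0.6, 11.5]
width: -0.0002
gripper_force: 6.2
```

Emit:
send_rows:
  increments:
    - {"gripper": 1, "linear": [0, 0, 0.04], "delta_rot": [0, 0, 0]}
    - {"gripper": 1, "linear": [-0.005, -0.03, 0.06], "delta_rot": [0, 0, 0]}
    - {"gripper": 1, "linear": [-0.015, -0.08, 0.06], "delta_rot": [0, 0, 0]}
    - {"gripper": 1, "linear": [-0.027, -0.13, 0.06], "delta_rot": [0, 0, 0]}
    - {"gripper": 1, "linear": [-0.027, -0.1365, 0.05], "delta_rot": [0, 0, 0]}
    - {"gripper": 1, "linear": [-0.027, -0.1365, 0.05], "delta_rot": [0, 0, 0]}
    - {"gripper": 1, "linear": [-0.027, -0.1365, 0.05], "delta_rot": [0, 0, 0]}

```text
clock: 27.7
position: [0.4572, 0.0521, 0.0782]
ee_rot: [0.0, 0.092, 0.996, 0.0]
contact_force: [-0.2, -0.2, 0.0]
width: -0.0002
gripper_force: 0.0
```

Run:
```python
from h import *
x=np.load('scale.npy');c,s=np.cos(x[2]),np.sin(x[2]);Rm=np.array([[c,-s],[s,c]])
print(get_state()['position'])
snap('top','t13');snap('side','s13')
for f,fs in(('t13',('t0','t13')),('s13',('s0','s13'))):
  for sx in np.arange(-.01,.1,.01):
    u=proj(f,[*(Rm@[sx,.13]+x[:2]),.1]).round().astype(int);print(f,round(sx,2),u,[cv2.cvtColor(cv2.imread(f'pics/{k}.png'),6)[u[1]-1:u[1]+2,u[0]-4:u[0]+5:2].mean(0).round() for k in fs])
```

```text
[0.45720158 0.05208897 0.07821722]
t13 -0.01 [205 259] [array([194., 192., 199.,  58.,  67.]), array([195., 197., 202.,  57.,  64.])]
t13 0.0 [205 255] [array([165., 131., 102.,  15.,   8.]), array([178., 199., 201., 130.,  13.])]
t13 0.01 [206 251] [array([22., 25., 24., 25., 13.]), array([177., 199., 201., 113.,  20.])]
t13 0.02 [207 247] [array([ 45.,  81., 110.,  73.,  21.]), array([180., 197., 204.,  85.,  35.])]
t13 0.03 [208 243] [array([177., 195., 203.,  65.,  38.]), array([179., 198., 205.,  68.,  36.])]
t13 0.04 [209 239] [array([177., 195., 204.,  39.,  32.]), array([181., 198., 204.,  40.,  31.])]
t13 0.05 [210 236] [array([193., 196., 202.,  13.,  82.]), array([198., 196., 207.,  16.,  86.])]
t13 0.06 [211 232] [array([192., 193., 201.,  14.,  65.]), array([145.,  68.,  16.,  13.,   6.])]
t13 0.07 [211 228] [array([170., 193., 197., 125.,  17.]), array([16., 24., 23., 26., 19.])]
t13 0.08 [212 224] [array([181., 196., 198., 202., 203.]), array([ 70.,  89., 115., 153., 180.])]
t13 0.09 [213 220] [array([182., 198., 182., 191., 195.]), array([186., 202., 187., 193., 198.]
[... 360 characters left out ...]
 170., 165.])]
s13 0.03 [309 164] [array([ 70., 157., 164., 163., 160.]), array([171., 170., 165., 166., 160.])]
s13 0.04 [313 164] [array([164., 163., 160., 151., 155.]), array([165., 166., 160., 154., 158.])]
s13 0.05 [317 164] [array([160., 151., 155., 165., 167.]), array([160., 154., 158., 164., 110.])]
s13 0.06 [321 165] [array([155., 163., 167., 168., 168.]), array([158., 162., 100.,  52.,  51.])]
s13 0.07 [325 165] [array([167., 168., 168., 173., 176.]), array([100.,  52.,  51.,  52., 106.])]
s13 0.08 [328 165] [array([166., 169., 175., 179., 175.]), array([ 52.,  54.,  65., 153., 178.])]
s13 0.09 [332 166] [array([175., 179., 176., 166., 158.]), array([ 63., 153., 179., 171., 161.])]
```

The images show the lock grip at its far end. Now the bar key, then the square key.

Emit:
send_rows:
  increments:
    - {"gripper": 1, "linear": [0, 0, -0.02], "delta_rot": [0, 0, 0]}
    - {"gripper": 1, "linear": [0, 0, -0.038], "delta_rot": [0, 0, 0]}
    - {"gripper": 1, "linear": [0, 0, -0.046], "delta_rot": [0, 0, 0]}
    - {"gripper": 1, "linear": [0, 0, -0.05], "delta_rot": [0, 0, 0]}
    - {"gripper": 1, "linear": [0, 0, -0.05], "delta_rot": [0, 0, 0]}
    - {"gripper": 1, "linear": [0, 0, -0.05], "delta_rot": [0, 0, 0]}

```text
clock: 28.4
position: [0.4567, 0.0528, 0.0307]
ee_rot: [0.0, 0.091, 0.996, 0.001]
contact_force: [-6.4, 1.7, 22.7]
width: -0.0003
gripper_force: 11.1
```

Emit:
send_rows:
  increments:
    - {"gripper": 1, "linear": [0, 0, 0.04], "delta_rot": [0, 0, 0]}
    - {"gripper": 1, "linear": [0.004, 0.02, 0.05], "delta_rot": [0, 0, 0]}
    - {"gripper": 1, "linear": [0.014, 0.067, 0.05], "delta_rot": [0, 0, 0]}
    - {"gripper": 1, "linear": [0.014, 0.067, 0.05], "delta_rot": [0, 0, 0]}
    - {"gripper": 1, "linear": [0.014, 0.067, 0.05], "delta_rot": [0, 0, 0]}

```text
clock: 28.9
position: [0.4707, 0.1199, 0.0782]
ee_rot: [0.0, 0.089, 0.996, -0.0]
contact_force: [0.3, 0.1, -0.2]
width: 0.0005
gripper_force: 0.0
```

Emit:
send_rows:
  increments:
    - {"gripper": 1, "linear": [0, 0, -0.02], "delta_rot": [0, 0, 0]}
    - {"gripper": 1, "linear": [0, 0, -0.038], "delta_rot": [0, 0, 0]}
    - {"gripper": 1, "linear": [0, 0, -0.045], "delta_rot": [0, 0, 0]}
    - {"gripper": 1, "linear": [0, 0, -0.049], "delta_rot": [0, 0, 0]}
    - {"gripper": 1, "linear": [0, 0, -0.049], "delta_rot": [0, 0, 0]}
    - {"gripper": 1, "linear": [0, 0, -0.049], "delta_rot": [0, 0, 0]}

```text
clock: 29.5
position: [0.4694, 0.1177, 0.0308]
ee_rot: [-0.001, 0.091, 0.996, -0.0]
contact_force: [-5.5, -0.4, 15.5]
width: 0.0
gripper_force: 7.6
```

All three keys were pressed. The toolbox stands close behind the lock's far side, so I'll grip the lock block from its y sides and drag it back.

Emit:
send_rows:
  increments:
    - {"gripper": 1, "linear": [0, 0, 0.05], "delta_rot": [0, 0, 0]}
    - {"gripper": 1, "linear": [0, 0, 0.1], "delta_rot": [0, 0, 0]}
    - {"gripper": -0.4, "linear": [0.04, 0.03, 0.125], "delta_rot": [0, 0, 0]}
    - {"gripper": -0.4, "linear": [0.08, 0.06, 0.125], "delta_rot": [0, 0, 0]}
    - {"gripper": -0.4, "linear": [0.12, 0.09, 0.125], "delta_rot": [0, 0, 0]}
    - {"gripper": -0.4, "linear": [0.15, 0.115, 0.125], "delta_rot": [0, 0, 0]}
    - {"gripper": -0.4, "linear": [0.175, 0.142, 0.125], "delta_rot": [0, 0, 0]}
    - {"gripper": -0.4, "linear": [0.175, 0.142, 0.125], "delta_rot": [0, 0, 0]}

```text
clock: 30.3
position: [0.6488, 0.263, 0.1528]
ee_rot: [0.001, 0.091, 0.996, 0.001]
contact_force: [-0.1, -0.6, -0.5]
width: 0.06
gripper_force: 0.0
```

Emit:
send_rows:
  increments:
    - {"gripper": -0.4, "linear": [0, 0, 0], "delta_rot": [0, 0, 0]}
    - {"gripper": -0.4, "linear": [0, 0, 0], "delta_rot": [0, 0, 0]}

```text
clock: 30.5
position: [0.6446, 0.2591, 0.154]
ee_rot: [-0.001, 0.092, 0.996, -0.001]
contact_force: [-0.6, 0.2, -0.5]
width: 0.0602
gripper_force: 0.0
```

Run:
```python
from h import *
x=np.load('scale.npy');c,s=np.cos(x[2]),np.sin(x[2]);Rm=np.array([[c,-s],[s,c]])
p=get_state()['position'];print(p,Rm.T@(p[:2]-x[:2]))
im=snap('wrist','w14');g=cv2.cvtColor(im,6)
for sx in(.061,.071,.081):print(proj('w14',[*(Rm@[sx,.13]+x[:2]),.07]),proj('w14',[*(Rm@[sx,.13]+x[:2]),.11]))
for r in range(220,330,10):print(r,g[r,230:410:8])
```

```text
[0.64464273 0.25912183 0.15400264] [0.06947041 0.12754315]
[319.49404578 229.19156725] [320.28219951 246.40045354]
[319.37604526 242.93733028] [320.13476871 262.15760585]
[319.26065386 256.37916036] [319.99112101 277.51042749]
220 [ 95 120 119 119 120 121 118 117 112 113  83  28 113 112 110 119 213 213
 213 184 176 176 175]
230 [ 80 118 121 119 119 121 120 117 111 100  72  19 102 111 108 121 212 212
 213 177 176 177 175]
240 [ 62 120 119 119 119 122 121 118 100  18  16  21  19  16 121 212 212 213
 213 169 179 180 178]
250 [ 52 119 119 120 118 121 120 130  44   9  21  17  20  18 196 212 213 213
 211 164 165 165 165]
260 [ 64 172 119 129 163 201 212 198  87  21  14  17  19  20 191 212 211 212
 213 164 165 162 159]
270 [160 211 211 212 211 211 211 211 123  21  22  17  21  35 191 212 212 212
 210 160 164 167 168]
280 [211 211 211 211 211 212 212 211 211 211 212 211 212 212 212 212 212 211
 208 173 173 170 166]
290 [211 210 210 211 211 212 212 211 212 211 212 212 212 212 212 212 212 211
 207  93  91  86  84]
300 [171 170 169 167 167 167 167 170 172 170 173  96  95  91  90  86  86  87
  87  86  80  67  50]
310 [103 124 167 172 173 174 172 168 165 162 157  91  90  89  46  37  41  37
  40  42  39  67  82]
320 [ 22  52 165 165 166 166 166 172 179 181 179  98  97  94  51  42  45  41
  42  36  38  25  90]
```

Emit:
send_rows:
  increments:
    - {"gripper": -0.4, "linear": [0.002, 0.001, -0.03], "delta_rot": [0, 0, 0]}
    - {"gripper": -0.4, "linear": [0.002, 0.001, -0.06], "delta_rot": [0, 0, 0]}
    - {"gripper": -0.4, "linear": [0.002, 0.001, -0.085], "delta_rot": [0, 0, 0]}
    - {"gripper": -0.4, "linear": [0.002, 0.001, -0.1], "delta_rot": [0, 0, 0]}
    - {"gripper": -0.4, "linear": [0.002, 0.001, -0.108], "delta_rot": [0, 0, 0]}
    - {"gripper": -0.4, "linear": [0.002, 0.001, -0.108], "delta_rot": [0, 0, 0]}

```text
clock: 31.15
position: [0.6466, 0.2604, 0.0456]
ee_rot: [-0.001, 0.092, 0.996, -0.0]
contact_force: [0.8, 0.1, -0.3]
width: 0.0599
gripper_force: 0.0
```

Emit:
send_rows:
  increments:
    - {"gripper": 1, "linear": [0, 0, 0], "delta_rot": [0, 0, 0]}
    - {"gripper": 1, "linear": [0, 0, 0], "delta_rot": [0, 0, 0]}
    - {"gripper": 1, "linear": [0, 0, 0], "delta_rot": [0, 0, 0]}
    - {"gripper": 1, "linear": [0, 0, 0], "delta_rot": [0, 0, 0]}
    - {"gripper": 1, "linear": [0, 0, 0], "delta_rot": [0, 0, 0]}
  newtons: 25

```text
clock: 31.65
position: [0.6481, 0.2593, 0.048]
ee_rot: [0.001, 0.091, 0.996, -0.001]
contact_force: [-1.3, -4.7, 4.0]
width: 0.0278
gripper_force: 29.2
```

Gripped (28 mm). Drag it back along the scale's −x.

Emit:
send_rows:
  increments:
    - {"gripper": 1, "linear": [-0.01, 0.002, 0], "delta_rot": [0, 0, 0]}
    - {"gripper": 1, "linear": [-0.02, 0.004, 0], "delta_rot": [0, 0, 0]}
    - {"gripper": 1, "linear": [-0.03, 0.006, 0], "delta_rot": [0, 0, 0]}
    - {"gripper": 1, "linear": [-0.04, 0.0075, 0], "delta_rot": [0, 0, 0]}
    - {"gripper": 1, "linear": [-0.05, 0.0095, 0], "delta_rot": [0, 0, 0]}
    - {"gripper": 1, "linear": [-0.06, 0.0115, 0], "delta_rot": [0, 0, 0]}
    - {"gripper": 1, "linear": [-0.067, 0.0128, 0], "delta_rot": [0, 0, 0]}
    - {"gripper": 1, "linear": [-0.067, 0.0128, 0], "delta_rot": [0, 0, 0]}

```text
clock: 32.45
position: [0.5801, 0.2723, 0.048]
ee_rot: [0.0, 0.091, 0.996, -0.001]
contact_force: [-2.6, -4.6, 6.1]
width: 0.0274
gripper_force: 29.3
```

Emit:
send_rows:
  increments:
    - {"gripper": 1, "linear": [-0.003, 0.0006, 0], "delta_rot": [0, 0, 0]}
    - {"gripper": 1, "linear": [-0.006, 0.001, 0], "delta_rot": [0, 0, 0]}
    - {"gripper": 1, "linear": [-0.006, 0.001, 0], "delta_rot": [0, 0, 0]}
    - {"gripper": 1, "linear": [-0.006, 0.001, 0], "delta_rot": [0, 0, 0]}

```text
clock: 32.85
position: [0.5794, 0.2725, 0.0481]
ee_rot: [0.005, 0.091, 0.996, -0.001]
contact_force: [5.9, -8.2, -0.3]
width: 0.028
gripper_force: 28.7
```

The near stop is reached (70 mm of travel plus a reaction force). I'll release and lift away.

Emit:
send_rows:
  increments:
    - {"gripper": 1, "linear": [0.004, -0.001, 0], "delta_rot": [0, 0, 0]}
    - {"gripper": -0.4, "linear": [0.004, -0.001, 0], "delta_rot": [0, 0, 0]}
    - {"gripper": -0.4, "linear": [0.004, -0.001, 0], "delta_rot": [0, 0, 0]}
    - {"gripper": -0.4, "linear": [0.004, -0.001, 0], "delta_rot": [0, 0, 0]}
    - {"gripper": -0.4, "linear": [0.004, -0.001, 0.05], "delta_rot": [0, 0, 0]}
    - {"gripper": -0.4, "linear": [0.004, -0.001, 0.1], "delta_rot": [0, 0, 0]}
    - {"gripper": -0.4, "linear": [0.004, -0.001, 0.15], "delta_rot": [0, 0, 0]}
    - {"gripper": -0.4, "linear": [-0.03, -0.03, 0.18], "delta_rot": [0, 0, 0]}

```text
clock: 33.65
position: [0.5519, 0.2504, 0.2281]
ee_rot: [0.005, 0.09, 0.996, 0.003]
contact_force: [0.9, -2.2, 0.7]
width: 0.0596
gripper_force: 0.0
```

Emit:
send_rows:
  increments:
    - {"gripper": -0.4, "linear": [-0.05, -0.03, 0], "delta_rot": [0, 0, 0]}
    - {"gripper": -0.4, "linear": [-0.1, -0.06, 0], "delta_rot": [0, 0, 0]}
    - {"gripper": -0.4, "linear": [-0.15, -0.1, 0], "delta_rot": [0, 0, 0]}
    - {"gripper": -0.4, "linear": [-0.2, -0.15, 0], "delta_rot": [0, 0, 0]}
    - {"gripper": -0.4, "linear": [-0.2, -0.2, 0], "delta_rot": [0, 0, 0]}
    - {"gripper": -0.4, "linear": [-0.2, -0.2, 0], "delta_rot": [0, 0, 0]}
    - {"gripper": -0.4, "linear": [-0.2, -0.2, 0], "delta_rot": [0, 0, 0]}

```text
clock: 34.35
position: [0.3445, 0.0441, 0.2241]
ee_rot: [0.0, 0.094, 0.996, -0.001]
contact_force: [0.9, 0.2, 0.2]
width: 0.0597
gripper_force: 0.0
```

Run:
```python
from h import *
x=np.load('scale.npy');c,s=np.cos(x[2]),np.sin(x[2]);Rm=np.array([[c,-s],[s,c]])
print(get_state()['position'])
snap('top','t15');snap('side','s15');G={k:cv2.cvtColor(cv2.imread(f'pics/{k}.png'),6) for k in('t0','t8','t11','t13','t15','s0','s13','s15')}
for f,z,y,fs in(('s15',.1,.13,('s0','s13','s15')),('s15',.095,.05,('s0','s13','s15'))):
  for sx in np.arange(-.01,.1,.01):
    u=proj(f,[*(Rm@[sx,y]+x[:2]),z]).round().astype(int);print(f,y,round(sx,2),[G[k][u[1]-1:u[1]+2,u[0]-2:u[0]+3:2].mean(0).round() for k in fs])
# nested stack unchanged between views t13/t15 and s13/s15
u=proj('s15',[.577,.039,.12]).astype(int);print(u,np.abs(G['s15'][u[1]-35:u[1]+35,u[0]-25:u[0]+25].astype(int)-G['s13'][u[1]-35:u[1]+35,u[0]-25:u[0]+25]).mean())
u=proj('t15',[.577,.039,.12]).astype(int);print(u,np.abs(G['t15'][u[1]-18:u[1]+18,u[0]-18:u[0]+18].astype(int)-G['t13'][u[1]-18:u[1]+18,u[0]-18:u[0]+18]).mean())
```

```text
[0.34451579 0.04411825 0.22409436]
s15 0.13 -0.01 [array([68., 68., 67.]), array([65., 66., 65.]), array([67., 61., 52.])]
s15 0.13 0.0 [array([67., 62., 53.]), array([ 65.,  76., 150.]), array([52., 56., 55.])]
s15 0.13 0.01 [array([53., 56., 55.]), array([150., 175., 172.]), array([ 55.,  70., 160.])]
s15 0.13 0.02 [array([ 54.,  70., 157.]), array([172., 171., 170.]), array([160., 170., 170.])]
s15 0.13 0.03 [array([157., 164., 163.]), array([170., 165., 166.]), array([170., 165., 165.])]
s15 0.13 0.04 [array([163., 160., 151.]), array([166., 160., 154.]), array([165., 161., 154.])]
s15 0.13 0.05 [array([151., 155., 165.]), array([154., 158., 164.]), array([154., 159., 168.])]
s15 0.13 0.06 [array([163., 167., 168.]), array([162., 100.,  52.]), array([167., 170., 171.])]
s15 0.13 0.07 [array([168., 168., 173.]), array([52., 51., 52.]), array([171., 169., 175.])]
s15 0.13 0.08 [array([169., 175., 179.]), array([ 54.,  65., 153.]), array([172., 178., 181.])]
s15 0.13 0.09 [array([179., 176., 166.]), array([153., 179., 171.]), array([181., 179., 167.])]
s15 0.05 -0.01 [array([211., 1
[... 364 characters left out ...]
.03 [array([72., 52., 56.]), array([150., 126., 132.]), array([149., 126., 133.])]
s15 0.05 0.04 [array([56., 56., 62.]), array([132., 126., 120.]), array([133., 127., 120.])]
s15 0.05 0.05 [array([ 62., 112., 116.]), array([120., 120., 117.]), array([120., 121., 117.])]
s15 0.05 0.06 [array([116., 119., 118.]), array([117.,  80.,  52.]), array([117.,  79.,  54.])]
s15 0.05 0.07 [array([149., 126., 121.]), array([52., 54., 55.]), array([53., 54., 54.])]
s15 0.05 0.08 [array([121., 119., 119.]), array([55., 57., 94.]), array([54., 54., 95.])]
s15 0.05 0.09 [array([119., 118., 118.]), array([114., 119., 119.]), array([114., 119., 120.])]
[299 210] 2.7714285714285714
[298 253] 2.631172839506173
```

```bash
python3 -c "from rig import sign_off;print(sign_off())"
```

```text
the job is handed in; nothing more can be done
None
```

I did every step and handed the job in, but the hand-in returned no verdict: size grip at its far stop, both sleeves found (only two were on the bench) nested loosely, lock released, round, bar and square keys pressed fully down in that order, and lock grip back at its near stop.

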